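Snap the retaining clip onto the lamp's pivot pin

TASK

The split retaining clip lies on the desk lamp's white swing arm, just in front of the pivot pin. Take the fork tool out of its wooden cradle and with it push the clip sideways along the arm into the pin's groove until it snaps in, then bed it against its stop with a steady press of about 11 N, never more than 14 N on the clip; do not lean the tool on the lamp or touch the clip with the fingers. Lay the fork tool back in both notches of its cradle, let go, and leave everything else as it is.

Things in the scene. Friction and masses are not known exactly. Their poses are not given: they have to be found in the camera images.
- lamp: Desk lamp foot, fixed to the table: dark iron foot 170 mm across, 24 high; column 34 across; on it a level white swing arm, a bar 56 mm wide, 10 thick, top face 70 mm above the table, from 75 mm behind the pivot pin (tail, robot side) to 130 beyond it; clevis 36 mm high at 90 to 126 beyond. Origin on the table under the pin; z up; x from tail to clevis, the way the clip is pushed on
- groove (a point): Point on the axis of the lamp's steel pivot pin, at the arm's top face; axes as lamp. The pin stands up through the arm: its groove, 15 mm in diameter, takes the first 7.5 mm above the arm's top face; above it is a head 18 mm in diameter, up to 19.5 mm above the arm
- clip: Dark steel split clip (E-clip), 22 mm long, 25 wide, 5 thick, flat on the swing arm, mouth towards the pin, 22 to 34 mm short of it, up to 4 mm to the side, turned up to 0.15 rad. Origin: centre of its bore, on its underside; x out through the mouth, jaw tips 6 mm ahead. Fully home its origin is on the pin's axis within 1 mm. Oiled, slides easily. More than 14 N on it bends it
- clip_back (a point): Middle of the clip's flat back, 16 mm behind its origin (-x), half-way up; the flat is 16 mm wide, corners cut at 45 degrees; the fork bears here. The sprung jaws meet the pin with the clip about 8 mm short of home; the push climbs to 5 to 10 N, falls to nothing as they snap about 3 mm short of home, then rises steeply when the clip meets its stop
- fork: Fork tool, 0.14 kg (varies): orange handle 110 mm long, 18 wide, 22 high with black end bands, a flat steel shank 10 mm wide and 5 thick, and a flat steel fork 5 mm thick, level with the handle's centre line, prong tips 144 mm ahead of the handle's centre. Origin: centre of the handle, the place to grip it by its two sides (no reading while held); x along the tool to the fork, z up
- fork_notch (a point): Middle of the flat floor of the fork's notch, 130 mm ahead of the tool's origin (+x) on its centre line; it bears on the clip's back. The floor is 17 mm wide with 45 degree corners; the prongs reach 14 mm farther and open from 26 to 33 mm between them (40 mm outside). Fork underside 2.5 mm below this point
- cradle: Wooden tool rest, fixed: base 120 x 60 x 12 mm, two cross walls 12 mm thick, 42 mm before and behind its middle, each with a notch 28 mm wide, floor 38 mm and cheeks 53 mm above the table. Origin on the table under its centre; x along the tool it holds. The fork tool lies in the notches, fork to +x, its origin over the cradle's and 49 mm above the table
- dish: Clear open tray of spare clips, 86 x 70 x 24 mm, bystander; origin under its centre
- screwdriver: Red screwdriver lying on the table, bystander; origin under it
- glue: White glue bottle with orange cap, 48 mm across, 130 mm high, bystander; origin under its centre
- spray: Yellow spray can, 52 mm across, 160 mm high, bystander; origin under its centre
- mug: White mug, 76 mm across, 90 mm high, bystander; origin under its centre
- square: Try square, wooden stock 160 mm and steel blade 200 mm, lying flat, bystander; origin under the middle of the stock

How it is judged:
By the outcome, as a careful person would: the job done as asked, in the order asked, and still so for the second after the job is handed in, with the robot touching nothing.
It also fails if it takes over 72 s, if anything falls off the work surface, if the arm or the gripper's body presses on something with over 40 N, if the wrist force passes 120 N, or if a joint passes its speed limit or range.

ROBOT

A 6-joint arm with a two-finger parallel gripper is mounted at the origin on the work surface. World frame = base frame: x ahead of the robot, y to its left, z up, the work surface at z = 0. Lengths are in mm, angles in rad, forces in N, time in s.
With the tool pointing down it reaches from about 300 to 775 mm from the base axis. Payload 14.6 kg.
Tool frame: the origin (TCP) lies between the finger pads; the fingertips stand 22 mm ahead of it and the grasp point (between the pads) lies 3 mm ahead of it (manip.tcp_to_tips is the distance from the TCP to the fingertips, in mm); y points along the fingers, z is the direction in which the jaws open and shut, and the axes are right-handed (so a half turn about y gives the same grasp; the last joint's range is limited). The gripper opens to 94 mm and grips with 3 to 60 N. Pads are 16 mm wide; open, the fingers measure 119 mm over their backs; the gripper's body (75 mm by 177 mm) begins 78 mm behind the grasp point.
Start: joints at [-1.412, 0.3, 1.521, -0, 1.321, -0.067], TCP at [123.131, -536.03, 227.446] pointing down, gripper open.
Joint ranges: [-3.03, 3.03], [-0.79, 2.21], [0.23, 2.52], [-1.04, 4.18], [0, 3.07], [-2.55, 2.55]. Speed limits (rad/s): [2.22, 2.22, 2.57, 3.14, 3.14, 3.14].

INTERFACE

Orientations are given as [roll, pitch, yaw] about the fixed x, y, z axes, in that order (R = Rz(yaw) Ry(pitch) Rx(roll)).
In Python, from cell import manip gives the robot as it stands.
- The arm moves only by the shell command python3 -m jog 'ROWS' [OPENING] [FORCE]. ROWS is JSON, one flat list of numbers, 6 for each row, row after row: the shift along the tool's x, y, z in mm, then the turn, a rotation vector about the tool's x, y, z in degrees. A call has 1 to 10 rows; each row is the pose to reach, as a shift and turn from the pose commanded when the call began, along the tool's axes at that moment; what a row does not reach only later rows make up. A row lasts 1/12 s, in which the tool goes at most 41.7 mm and 7.16 degrees, less where a joint would pass 70% of its speed; a pose out of reach is approached as far as the arm can. A call with a gripper value outside its range is refused whole. OPENING is the finger opening in mm, from 0 to 94, set as the call begins (- or left out, the last holds). The fingers move at their own pace and stop on an object; FORCE is the grip in N (left out, the last holds). Time passes only in rows, so rows that repeat a pose let the fingers close. It gives the time, the measured TCP pose, the force and the opening at its end, in the units of the state.
- manip.read_state(): the state, without advancing time (a new reading comes with each control period).
- manip.camera(name): name is "side" or "top" or "wrist"; returns a dict with "img" (480x640x3 uint8, red, green, blue), "intrinsics" (3x3 intrinsics, pixels), "origin" and "orientation" of the camera in the world. Camera axes: x right, y down, z forward; pixel columns grow to the right and rows downward; lengths in mm; the calibration is good to about 2 mm. A picture is of the moment at which its call begins. There is no depth.
- manip.sign_off(): hands the job in, once; it reports no verdict.
Trained networks look in a picture, given as the dict that the camera call returned (one of the last four; its "shot" number tells which), for a name from the list of things; names that differ only in an ending like _2 or _b are one class to them, and where a whole thing is asked for, a point or a joint stands for the part that bears it (a point fixed in the world has none). Each returns a list of dicts, best first, with "score" (0 to 1); they miss things now and then, are a little off and sometimes report something else, mostly with a low value. They report only what shows in the picture. A call takes as long as a camera call.
- manip.masks_of(thing, picture): "pixels" (480x640 bool, what is visible of it) and "xy" ([column, row] in pixels, amid what is visible of it).
- manip.tip_of(thing, picture): "xy" ([column, row] in pixels: a listed point, or the origin of a listed thing).
The state is a dict: "clock": time; "joints": joint angles; "qd": joint speeds; "effort": joint torques, N m; "eef_pos": TCP position; "eef_rot": TCP orientation; "wrist_force": force on the tool from outside, world axes, zero at the start; "moment": the same for the moment, N m; "finger_gap": finger opening in mm.
Only numpy, scipy, OpenCV 4.12 (cv2) and the standard library are available. Lean on these libraries where they do the work, as an engineer would, in place of code of your own. Each camera call takes 0.05 s, during which the arm holds its last target.

## Working session

There is one attempt and no reset: what is moved stays moved. The work goes in short steps, Python scripts to look and compute and a shell command to move; the robot and the scene stay as the last step left them, time stands still between calls to the robot, and variables do not carry over. Pictures are saved under pics/ and viewed, and the job is handed in when it is done.

```bash
mkdir -p pics; ls
python3 - <<'E'
from cell import manip
import cv2,numpy as np
s=manip.read_state(); print({k:np.round(v,3).tolist() for k,v in s.items()})
for n in ["side","top","wrist"]:
    c=manip.camera(n); cv2.imwrite(f"pics/a_{n}.png",c["img"][:,:,::-1]); print(n,c["intrinsics"],c["origin"],c["orientation"],c["shot"])
    for t in ["clip","clip_back","groove","fork","fork_notch","cradle","lamp"]:
        try:
            r=manip.tip_of(t,c); print(t,[(np.round(q["xy"],1).tolist(),round(q["score"],2)) for q in r[:2]])
        except Exception as e: print(t,e)
E
```

```text
pics
{'clock': 0.0, 'joints': [-1.412, 0.3, 1.522, -0.0, 1.321, -0.067], 'qd': [0.0, 0.001, 0.0, -0.001, 0.0, -0.001], 'effort': [-0.003, -53.181, -35.274, 0.071, 0.024, -0.0], 'eef_pos': [123.106, -535.81, 226.898], 'eef_rot': [-1.572, 0.0, -2.916], 'wrist_force': [0.514, 0.545, 0.603], 'moment': [0.026, 0.017, 0.041], 'finger_gap': 94.122}
side [[537.56464996   0.         317.78195362]
 [  0.         537.56464996 243.06995108]
 [  0.           0.           1.        ]] [ 350.4731726   944.73563164 1082.17650143] [-2.35824451  0.00951625 -2.92432733] 1
clip [([294.3, 310.6], 0.47)]
clip_back [([297.4, 315.2], 0.38)]
groove [([408.5, 168.9], 0.25)]
fork [([307.3, 201.1], 0.76)]
fork_notch [([264.2, 195.5], 0.9), ([380.1, 286.0], 0.27)]
cradle [([311.6, 216.9], 0.77)]
lamp [([283.4, 326.3], 0.8), ([343.0, 168.7], 0.34)]
top [[619.34141081   0.         316.2354    ]
 [  0.         619.34141081 234.52246066]
 [  0.           0.           1.        ]] [ 207.33864204   -7.78097892 1876.53596324] [-2.92567532e+00 -7.17456079e-04 -1.61690476e+00] 2
clip [([240.2, 242.9], 0.35)]
clip_back [([239.6, 248.5], 0.42)]
groove [([240.5, 234.9], 0.81)]
fork [([375.6, 217.9], 0.92)]
fork_notch [([372.6, 184.0], 0.64)]
cradle [([374.7, 223.4], 0.56)]
lamp [([245.2, 238.9], 0.87)]
wrist [[401.8692773    0.         318.77012063]
 [  0.         401.8692773  237.71927191]
 [  0.           0.           1.        ]] [ 194.14669489 -519.90460928  384.72454116] [ 2.88688684e+00 -2.27669290e-04 -1.34570247e+00] 3
clip []
clip_back []
groove []
fork []
fork_notch []
cradle []
lamp []
```

View pics/a_side.png

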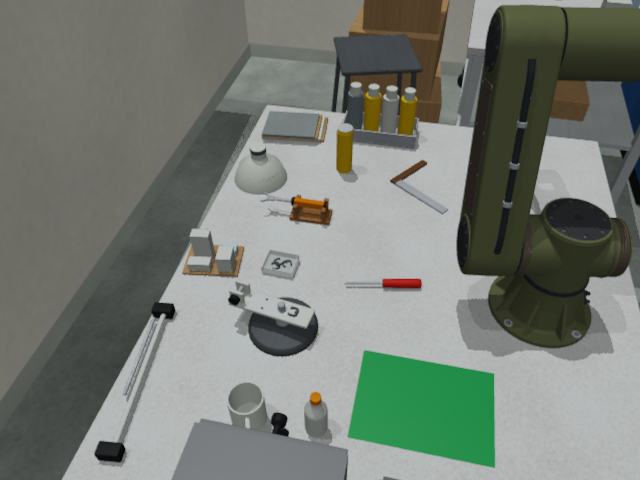

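View pics/a_top.png

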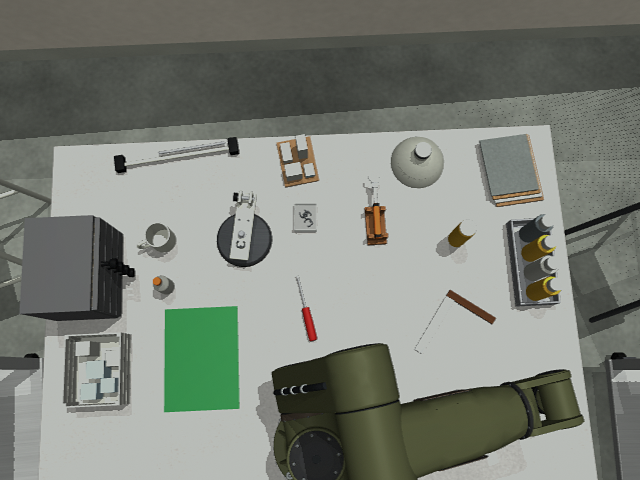

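View pics/a_wrist.png

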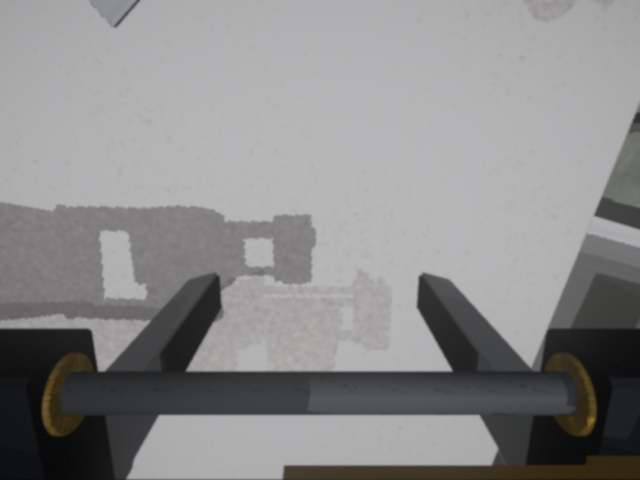

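Side: fork in its cradle around (310,205), lamp at (283,325) with the clip at about (294,311). Top: fork (375,218), lamp (244,238), clip about (240,244). Now I convert these to positions.

```bash
cat > h.py <<'E'
from cell import manip
import cv2,numpy as np
from scipy.spatial.transform import Rotation as R
def Rc(c): return R.from_euler('xyz',c["orientation"]).as_matrix()
def ray(c,xy):
    d=np.linalg.inv(c["intrinsics"])@np.array([xy[0],xy[1],1.]); return Rc(c)@d
def atz(c,xy,z):
    d=ray(c,xy); o=np.array(c["origin"]); return o+d*(z-o[2])/d[2]
def proj(c,p):
    q=c["intrinsics"]@(Rc(c).T@(np.array(p)-c["origin"])); return q[:2]/q[2]
def tool():
    s=manip.read_state(); return np.array(s["eef_pos"]),R.from_euler('xyz',s["eef_rot"])
def crop(c,cx,cy,h,scale,name):
    x0=int(max(0,cx-h));y0=int(max(0,cy-h)); im=c["img"][y0:int(cy+h),x0:int(cx+h),::-1]
    cv2.imwrite(name,cv2.resize(im,None,fx=scale,fy=scale,interpolation=cv2.INTER_CUBIC)); print(name,"x0,y0",x0,y0,"scale",scale)
E
python3 - <<'E'
from h import *
Z=dict(clip=70,clip_back=72.5,groove=70,fork=49,fork_notch=49,cradle=0,lamp=0)
for n in ["side","top"]:
    c=manip.camera(n)
    for t,z in Z.items():
        r=manip.tip_of(t,c)
        for q in r[:2]: print(n,t,round(q["score"],2),np.round(atz(c,q["xy"],z),1)[:2])
    for t in ["clip","fork","lamp"]:
        for q in manip.masks_of(t,c)[:2]: print(n,"mask",t,round(q["score"],2),np.round(q["xy"],1),q["pixels"].sum())
    if n=="side": crop(c,280,310,60,6,"pics/b_sl.png"); crop(c,300,205,50,6,"pics/b_sf.png")
    else: crop(c,242,235,45,6,"pics/b_tl.png"); crop(c,375,210,45,6,"pics/b_tf.png")
E
```

```text
side clip 0.5 [585.7 194.4]
side clip_back 0.51 [576.3 205.2]
side groove 0.92 [608.8 203. ]
side fork 0.56 [ 648.8 -221.9]
side fork_notch 0.64 [ 772.7 -215.5]
side cradle 0.79 [ 634.1 -206.8]
side lamp 0.67 [605.5 190.4]
side mask clip 0.66 [304.5 199.1] 388
side mask clip 0.5 [296.  312.9] 44
side mask fork 0.93 [303.8 201.7] 414
side mask fork 0.23 [415.4 187.5] 719
side mask lamp 0.94 [276.  322.8] 3906
pics/b_sl.png x0,y0 220 250 scale 6
pics/b_sf.png x0,y0 250 155 scale 6
top clip 0.67 [ 640.1 -206.9]
top clip 0.39 [586.5 200.3]
top clip_back 0.64 [613.9 424.3]
top clip_back 0.42 [578.5 202.8]
top groove 0.96 [607.2 206.1]
top fork 0.77 [ 640. -207.]
top fork_notch 0.81 [ 772.1 -209.3]
top fork_notch 0.36 [ 640.6 -199.4]
top cradle 0.91 [ 643.  -209.9]
top lamp 0.73 [613.8 193.6]
top mask fork 0.67 [375.  215.2] 335
top mask lamp 0.79 [246.2 234. ] 2738
pics/b_tl.png x0,y0 197 190 scale 6
pics/b_tf.png x0,y0 330 165 scale 6
```

View pics/b_sl.png

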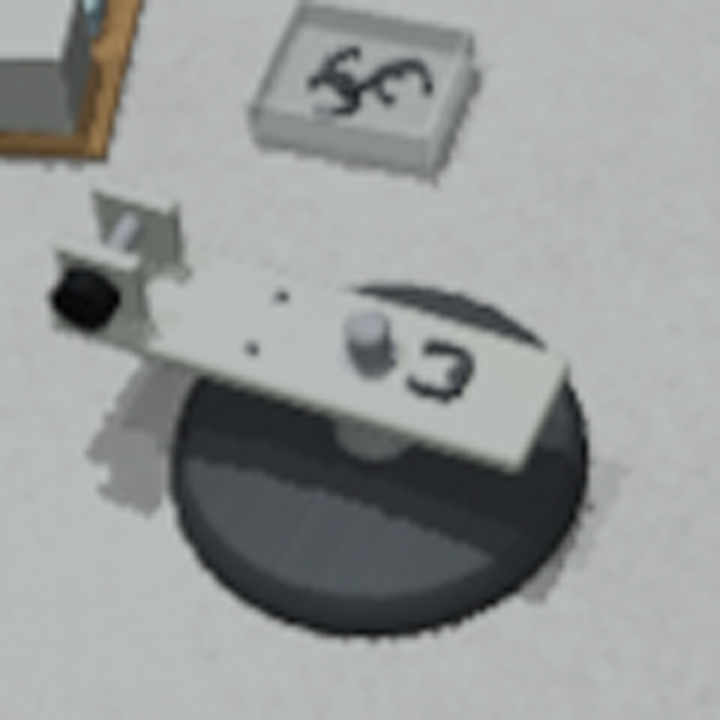

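View pics/b_tl.png

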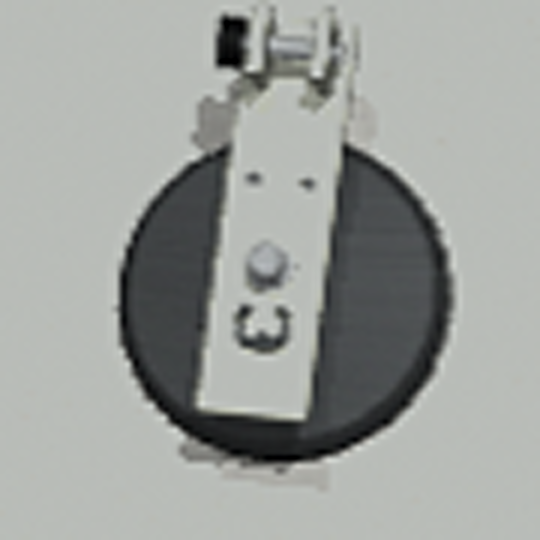

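View pics/b_tf.png

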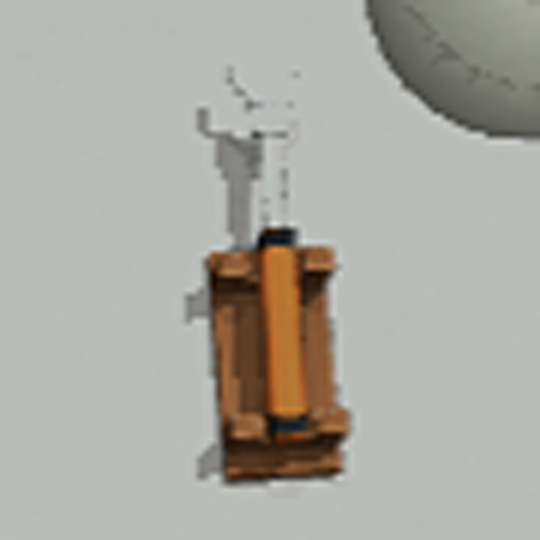

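Run:
```python
from h import *
p,r=tool(); print(p,r.as_matrix().round(3))
c=manip.camera("wrist"); print("cam in tool",r.inv().apply(np.array(c["origin"])-p)); print((r.as_matrix().T@Rc(c)).round(3))
```

```text
[ 123.12646652 -536.02422421  227.45695091] [[-0.975 -0.     0.224]
 [-0.224  0.    -0.975]
 [ 0.    -1.    -0.   ]]
cam in tool [ -72.82219439 -157.26360125    0.19144678]
[[ 0.001  0.968  0.252]
 [-0.    -0.252  0.968]
 [ 1.    -0.001  0.   ]]
```

```bash
cat >> h.py <<'E'
def delta(p1,yaw=None,Rm=None):
    """shift in tool axes and rotvec deg to reach TCP p1 with tool x=-(cos yaw, sin yaw,0), y down"""
    p,r=tool()
    if Rm is None:
        X=-np.array([np.cos(yaw),np.sin(yaw),0]);Y=np.array([0,0,-1.]);Rm=np.column_stack([X,Y,np.cross(X,Y)])
    print("shift",r.inv().apply(np.array(p1)-p).round(2),"rotdeg",(np.degrees((r.inv()*R.from_matrix(Rm)).as_rotvec())).round(2))
def cmdnote(): pass
E
python3 - <<'E'
from h import *
c=manip.camera("top")
f=lambda x,y,x0,y0,z:atz(c,(x0+x/6,y0+y/6),z)
a=f(288,425,330,165,60);b=f(278,235,330,165,60);print("handle",a,b,np.arctan2(*(b-a)[[1,0]]))
a=f(253,415,197,190,70);b=f(282,178,197,190,70);print("arm",a,b,np.arctan2(*(b-a)[[1,0]]))
a=f(280,468,330,165,12);b=f(270,255,330,165,53)
print(a,b)
for t in ["spray","square","dish","screwdriver","glue","mug"]:
    for q in manip.tip_of(t,c)[:1]: print(t,round(q["score"],2),atz(c,q["xy"],0)[:2].round())
delta([600,-208,270],0.0)
E
```

```text
handle [ 592.74802456 -212.45645468   60.        ] [ 691.14566804 -214.03562577   60.        ] -0.016047493332985097
arm [538.97222859 203.9935578   70.        ] [658.66206589 187.15967235  70.        ] -0.13972937353813958
[ 580.62958548 -212.2515675    12.        ] [ 682.71792979 -210.07420627   53.        ]
spray 0.66 [ 583. -458.]
square 0.63 [ 378. -480.]
dish 0.62 [666.   2.]
screwdriver 0.54 [390.  23.]
glue 0.68 [474. 421.]
mug 0.97 [628. 442.]
shift [-538.19  -42.53 -212.95] rotdeg [ 1.000e-02  1.293e+01 -0.000e+00]
```

```bash
python3 -m jog '[-250,-42.5,-99,0,6,0,-380,-42.5,-150,0,12.9,0,-538,-42.5,-213,0,12.9,0,-538,-42.5,-213,0,12.9,0,-538,-42.5,-213,0,12.9,0,-538,-42.5,-213,0,12.9,0,-538,-42.5,-213,0,12.9,0,-538,-42.5,-213,0,12.9,0,-538,-42.5,-213,0,12.9,0,-538,-42.5,-213,0,12.9,0]'; python3 -c "
from h import *
print(tool()[0]); delta([600,-208,270],0.0)"
```

```text
clock: 3.53
eef_pos: [464.8, -300.4, 259.6]
eef_rot: [-1.571, 0.0, -3.141]
wrist_force: [-0.7, -0.2, -0.4]
finger_gap: 93.8
[ 464.76277132 -300.40543124  259.60219494]
shift [-135.3   -10.38  -92.31] rotdeg [-0.02  0.04 -0.02]
```

```bash
python3 -m jog '[-135,-10,-92,0,0,0,-135,-10,-92,0,0,0,-135,-10,-92,0,0,0,-135,-10,-92,0,0,0,-135,-10,-92,0,0,0,-135,-10,-92,0,0,0]'
python3 - <<'E'
from h import *
c=manip.camera("wrist"); cv2.imwrite("pics/c_w.png",c["img"][:,:,::-1])
for t,z in dict(fork=49,fork_notch=49,cradle=0).items():
    for q in manip.tip_of(t,c)[:2]: print(t,round(q["score"],2),np.round(q["xy"]),atz(c,q["xy"],z).round(1))
E
```

```text
clock: 4.03
eef_pos: [599.2, -208.6, 268.5]
eef_rot: [-1.571, -0.001, -3.138]
wrist_force: [-0.0, -0.7, 0.4]
finger_gap: 94.2
fork_notch 0.59 [328.   9.] [ 773.1 -216.1   49. ]
cradle 0.62 [324. 166.] [ 638.7 -214.6    0. ]
```

View pics/c_w.png

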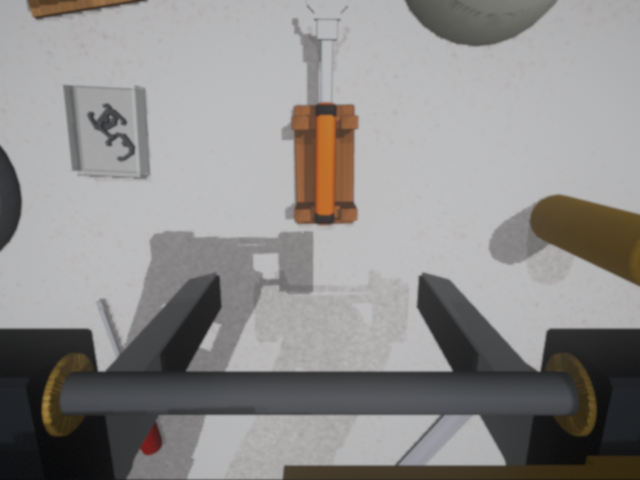

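The wrist view shows the handle between the notches: front orange/black edge at (326,115), rear edge at (324,212), notch near (328,15).

Run:
```python
from h import *
c=manip.camera("wrist")
for xy in [(326,103),(324,222),(326,115),(324,212)]: print(xy,atz(c,xy,60).round(1))
crop(c,325,130,130,3,"pics/c_w2.png") 
m=manip.masks_of("fork",c)
for q in m[:2]: print(q["score"],q["xy"],q["pixels"].sum())
```

```text
(326, 103) [ 695.6 -217.5   60. ]
(324, 222) [ 590. -216.   60.]
(326, 115) [ 685.6 -217.6   60. ]
(324, 212) [ 599.5 -216.    60. ]
pics/c_w2.png x0,y0 195 0 scale 3
0.86 [323.7, 118.4] 3847
0.75 [5.2, 199.7] 1343
```

View pics/c_w2.png

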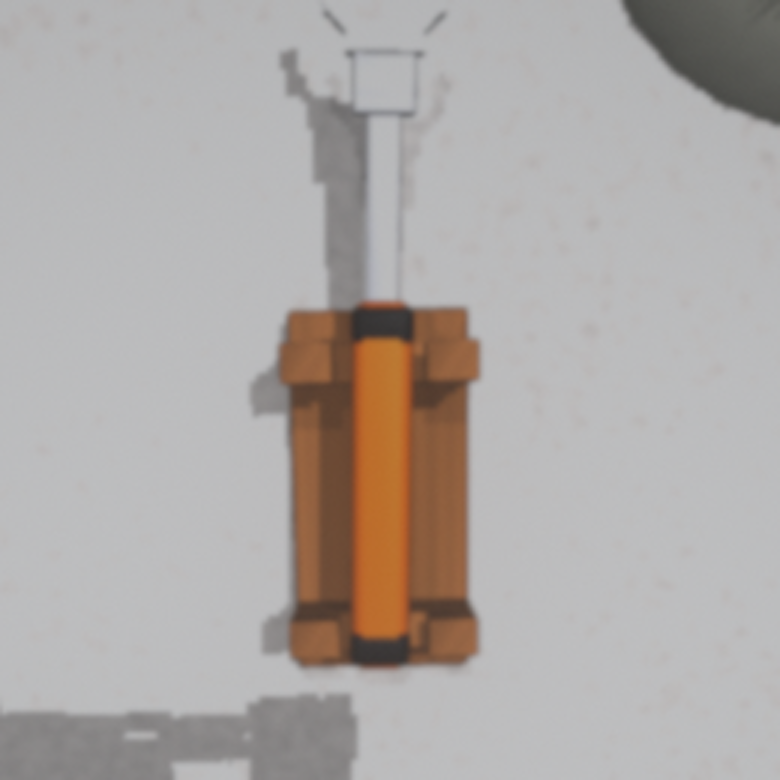

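Run:
```python
from h import *
c=manip.camera("wrist")
q=manip.masks_of("fork",c)[0]; ys,xs=np.nonzero(q["pixels"]); 
g=c["img"].astype(int); o=(g[...,0]-g[...,2]>90)&q["pixels"]; ys,xs=np.nonzero(o)
P=np.array([atz(c,(x,y),60)[:2] for x,y in zip(xs,ys)]); m=P.mean(0);print(m,P.min(0),P.max(0)); w,v=np.linalg.eigh(np.cov((P-m).T)); print(np.arctan2(v[1,1],v[0,1]))
delta([642,-216,150],-0.01)
```

```text
Traceback (most recent call last):
IndexError: list index out of range
```

Run:
```python
from h import *
c=manip.camera("wrist")
g=c["img"].astype(int); o=(g[...,0]-g[...,2]>120); o[:90]=0;o[240:]=0;o[:,:290]=0;o[:,360:]=0; ys,xs=np.nonzero(o)
P=np.array([atz(c,(x,y),60)[:2] for x,y in zip(xs,ys)]); m=P.mean(0);print(len(P),m,P.min(0),P.max(0)); w,v=np.linalg.eigh(np.cov((P-m).T)); print(v[1,1]/v[0,1])
delta([642,-216,150],-0.01)
```

```text
1679 [ 644.83764689 -213.89622986] [ 599.89614845 -221.75470761] [ 686.88880472 -206.39083414]
-0.006815795933625424
shift [-44.07 119.54   5.6 ] rotdeg [-0.01  0.56 -0.02]
```

```bash
python3 -m jog '[-45,60,3.8,0,0.5,0,-45,100,3.8,0,0.5,0,-45,140,3.8,0,0.5,0,-45,174,3.8,0,0.5,0,-45,174,3.8,0,0.5,0,-45,174,3.8,0,0.5,0]' 50
python3 - <<'E'
from h import *
c=manip.camera("wrist"); cv2.imwrite("pics/d_w.png",c["img"][:,:,::-1])
g=c["img"].astype(int); o=(g[...,0]-g[...,2]>120); ys,xs=np.nonzero(o)
print(xs.min(),xs.max(),ys.min(),ys.max())
delta([643.5,-214.2,52],-0.007)
E
```

```text
clock: 4.98
eef_pos: [641.1, -213.0, 89.8]
eef_rot: [-1.574, -0.008, 3.133]
wrist_force: [0.3, -0.3, -0.6]
finger_gap: 57.7
303 338 168 356
shift [-1.22 41.53  0.68] rotdeg [ 0.07 -0.08  0.19]
```

View pics/d_w.png

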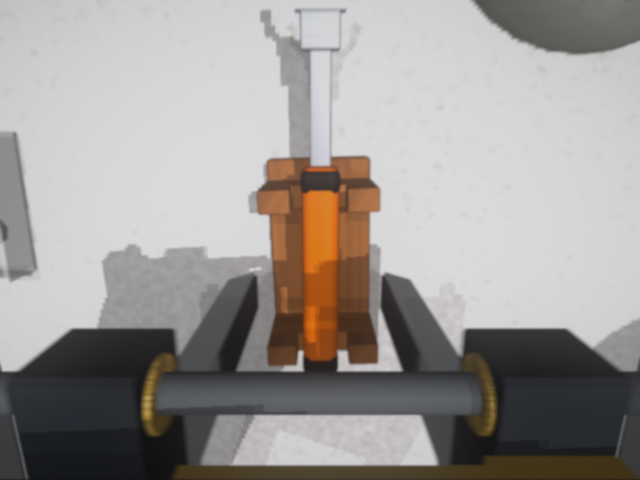

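Run:
```python
from h import *
c=manip.camera("wrist"); cv2.imwrite("pics/d_w2.png",c["img"][:,:,::-1])
print(tool()[0])
for xy in [(321,172),(321,192),(321,360),(321,371),(320.5,50)]: print(xy,atz(c,xy,60 if xy[1]>100 else 51.5).round(1))
for q in manip.tip_of("fork_notch",c)[:2]: print(q["score"],q["xy"],atz(c,q["xy"],49))
g=c["img"].astype(int); o=(g[...,0]-g[...,2]>120)
for r in (200,240,280,320):
    xs=np.nonzero(o[r,300:345])[0]+300; print(r,xs.min(),xs.max())
delta([643.5,-214.2,52],-0.007)
```

```text
[ 643.43009193 -213.94631506   96.13537707]
(321, 172) [ 697.5 -215.3   60. ]
(321, 192) [ 688.  -215.2   60. ]
(321, 360) [ 598.1 -214.5   60. ]
(321, 371) [ 591.4 -214.5   60. ]
(320.5, 50) [ 751.8 -215.5   51.5]
200 303 336
240 303 336
280 305 333
320 304 332
shift [ 0.57 45.49  0.  ] rotdeg [-0.06 -0.08 -0.15]
```

```bash
python3 -m jog '[0,22,0,0,0,0,0,44,0.2,0,0,0,0,44,0.2,0,0,0,0,44,0.2,0,0,0,0,44,0.2,0,0,0]' 50; python3 -c "
from h import *
print(tool()[0]);print(manip.read_state()['wrist_force'])"
```

```text
clock: 5.55
eef_pos: [644.3, -214.3, 54.0]
eef_rot: [-1.57, 0.003, 3.133]
wrist_force: [-0.4, -0.7, 0.8]
finger_gap: 50.2
[ 644.26104325 -214.30685669   54.00122519]
[-0.4348642  -0.70516414  0.78375982]
```

```bash
python3 -m jog '[0,0,0,0,0,0,0,0,0,0,0,0,0,0,0,0,0,0,0,0,0,0,0,0,0,0,0,0,0,0,0,0,0,0,0,0]' 10 50; python3 -m jog '[0,0,0,0,0,0,0,0,0,0,0,0,0,0,0,0,0,0,0,0,0,0,0,0]'
python3 - <<'E'
from h import *
c=manip.camera("wrist"); cv2.imwrite("pics/e_w.png",c["img"][:,:,::-1])
s=manip.read_state();print(s['eef_pos'],s['eef_rot'],s['wrist_force'],s['moment'],s['finger_gap'])
E
```

```text
clock: 6.05
eef_pos: [643.3, -213.9, 51.5]
eef_rot: [-1.571, 0.0, 3.134]
wrist_force: [0.2, -0.4, 1.3]
finger_gap: 17.8
clock: 6.38
eef_pos: [643.3, -213.9, 51.4]
eef_rot: [-1.571, 0.0, 3.134]
wrist_force: [-1.4, 0.1, 4.2]
finger_gap: 17.9
[ 643.313806   -213.88699539   51.46374789] [-1.57073983e+00  2.40017920e-04  3.13349953e+00] [-0.92673098  0.62258645  3.68155581] [0.09121847 0.17504211 0.00446429] 17.780756734424752
```

View pics/e_w.png

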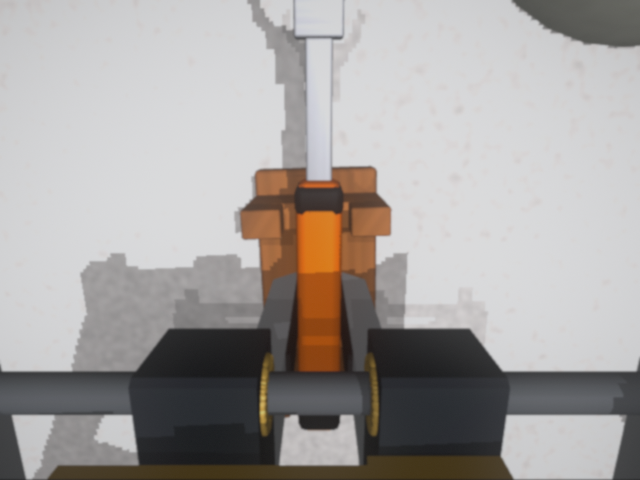

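```bash
python3 -m jog '[0,-20,0,0,0,0,0,-40,0,0,0,0,0,-80,0,0,0,0,0,-115,0,0,0,0,0,-150,0,0,0,0,0,-150,0,0,0,0,0,-150,0,0,0,0]'
python3 - <<'E'
from h import *
s=manip.read_state();print(s['eef_pos'],s['wrist_force'],s['moment'],s['finger_gap'])
delta([430,228,200],-0.14)
E
```

```text
clock: 7.02
eef_pos: [643.7, -214.0, 202.7]
eef_rot: [-1.57, 0.003, 3.134]
wrist_force: [-0.4, 0.2, -3.4]
finger_gap: 17.5
[ 643.67464323 -214.00783604  202.72358624] [-0.35138026  0.21630468 -3.43066241] [0.01327255 0.05440012 0.02980021] 17.51819184335625
shift [ 217.24    1.68 -440.27] rotdeg [-0.05  7.56 -0.16]
```

```bash
python3 -m jog '[217,2,-440,0,7.5,0,217,2,-440,0,7.5,0,217,2,-440,0,7.5,0,217,2,-440,0,7.5,0,217,2,-440,0,7.5,0,217,2,-440,0,7.5,0,217,2,-440,0,7.5,0,217,2,-440,0,7.5,0,217,2,-440,0,7.5,0,217,2,-440,0,7.5,0]'; python3 -c "
from h import *
delta([430,228,200],-0.14)"
```

```text
clock: 7.85
eef_pos: [460.0, 162.6, 197.7]
eef_rot: [-1.57, -0.003, 3.002]
wrist_force: [0.9, -0.2, -1.5]
finger_gap: 18.0
shift [ 38.75  -2.29 -60.62] rotdeg [-0.07  0.04  0.16]
```

```bash
python3 -m jog '[30,0,-50,0,0,0,30,0,-50,0,0,0,30,0,-50,0,0,0,30,0,-50,0,0,0,30,0,-50,0,0,0]'
python3 - <<'E'
from h import *
delta([430,228,200],-0.14)
c=manip.camera("wrist"); cv2.imwrite("pics/f_w.png",c["img"][:,:,::-1])
for t,z in dict(clip=70,clip_back=72.5,groove=70,lamp=0).items():
    for q in manip.tip_of(t,c)[:2]: print(t,round(q["score"],2),np.round(q["xy"]),atz(c,q["xy"],z).round(1))
E
```

```text
clock: 8.27
eef_pos: [439.0, 214.3, 198.4]
eef_rot: [-1.57, -0.002, 3.002]
wrist_force: [-0.4, -0.3, -1.7]
finger_gap: 17.4
shift [ 10.81  -1.63 -12.28] rotdeg [-0.07  0.05  0.1 ]
```

View pics/f_w.png

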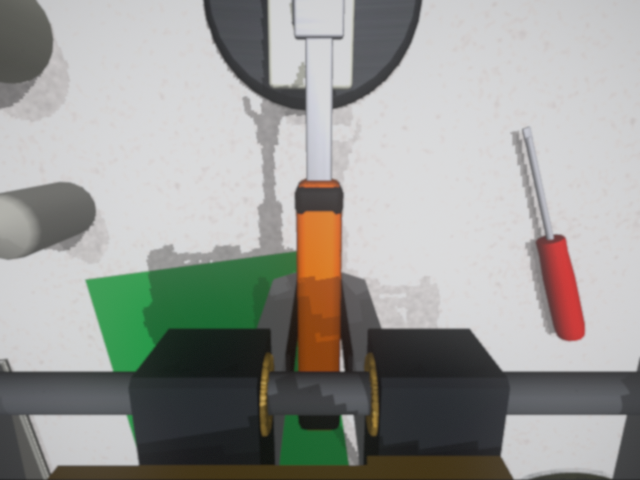

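```bash
python3 -c "
from h import *
delta([520,145,200],-0.14)"
```

```text
shift [-89.42  -0.67  57.34] rotdeg [-0.01 -0.02  0.02]
```

```bash
python3 -m jog '[-89,0,57,0,0,0,-89,0,57,0,0,0,-89,0,57,0,0,0,-89,0,57,0,0,0,-89,0,57,0,0,0,-89,0,57,0,0,0]'
python3 - <<'E'
from h import *
c=manip.camera("wrist"); cv2.imwrite("pics/g_w.png",c["img"][:,:,::-1])
for t,z in dict(clip=70,clip_back=72.5,groove=70,lamp=0).items():
    for q in manip.tip_of(t,c)[:2]: print(t,round(q["score"],2),np.round(q["xy"]),atz(c,q["xy"],z).round(1))
crop(c,230,120,120,3.3,"pics/g_w2.png")
np.save("g.npy",c["img"])
import pickle; pickle.dump(c,open("g.pkl","wb"))
E
```

```text
clock: 9.02
eef_pos: [519.1, 146.2, 199.4]
eef_rot: [-1.571, -0.001, 3.002]
wrist_force: [-0.2, 0.4, -1.4]
finger_gap: 17.6
clip 0.93 [231. 151.] [587.5 197.9  70. ]
clip 0.73 [226. 107.] [617.2 195.5  70. ]
clip_back 0.88 [232. 171.] [574.3 199.3  72.5]
groove 0.57 [228. 108.] [616.1 194.4  70. ]
lamp 0.69 [247. 112.] [616.5 193.5   0. ]
pics/g_w2.png x0,y0 110 0 scale 3.3
```

View pics/g_w.png

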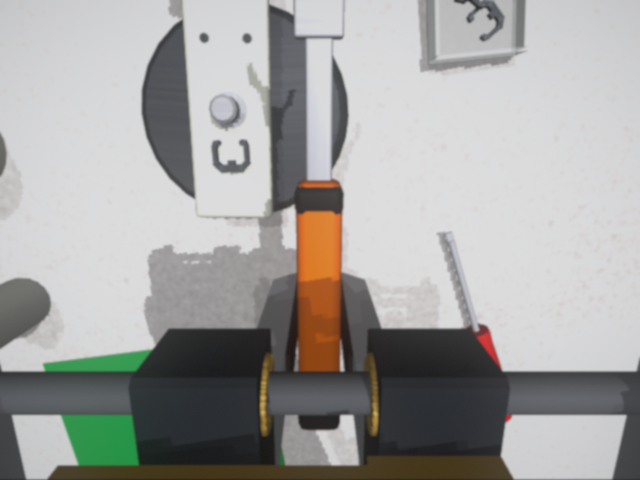

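View pics/g_w2.png

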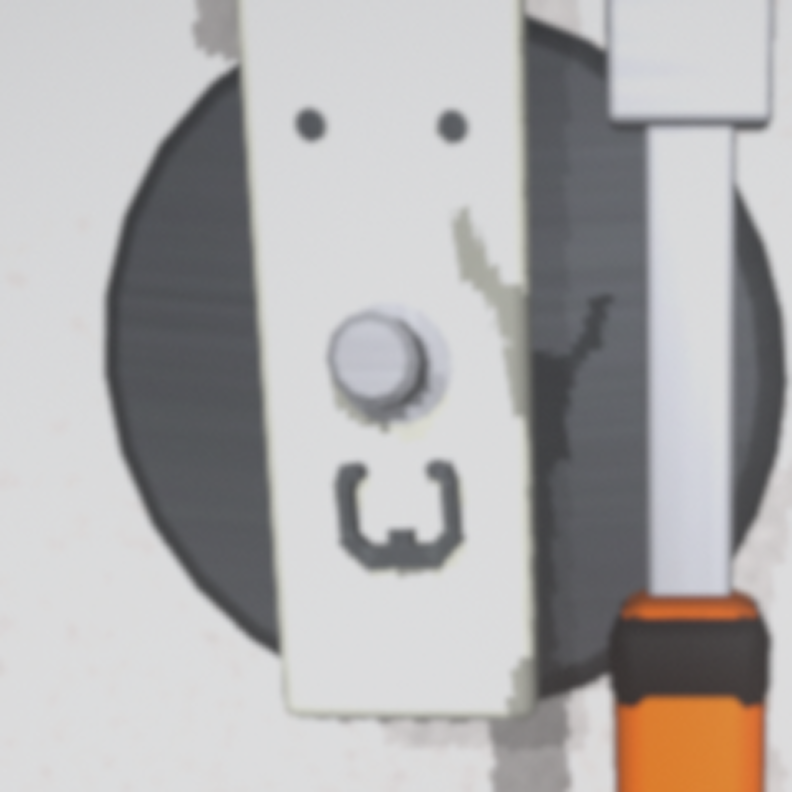

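Run:
```python
from h import *
import pickle; c=pickle.load(open("g.pkl","rb"))
W=lambda x,y,z:atz(c,(110+x/3.3,y/3.3),z)[:2].round(1)
print("pin",W(371,355,89.5))
print("holes",W(310,124,70),W(452,126,70))
print("tail",W(290,712,70),W(532,713,70))
L=[W(245,60,70),W(285,660,70)];Rr=[W(522,60,70),W(535,660,70)]
for e in (L,Rr): d=e[0]-e[1];print("edge",e,np.arctan2(d[1],d[0]))
print("back",W(375,571,75),W(430,571,75),W(403,571,75)); print("tips",W(352,465,75),W(440,463,75))
print("sides",W(336,500,75),W(463,500,75))
print(c["origin"],tool()[1].as_euler('xyz'))
# notch visible edge
s=manip.camera("side"); t=manip.camera("top")
import pickle; pickle.dump((s,t),open("st.pkl","wb"))
crop(s,270,290,60,6,"pics/h_s.png"); crop(t,250,225,50,6,"pics/h_t.png")
for n,q in (("side",s),("top",t)):
    for th in ("fork_notch","groove","clip_back","fork"):
        for u in manip.tip_of(th,q)[:1]: print(n,th,u["score"],np.round(u["xy"],1),atz(q,u["xy"],{"fork_notch":196,"fork":196,"groove":70,"clip_back":72.5}[th]).round(1))
```

```text
pin [615.2 194. ]
holes [661.3 201.5] [657.  173.8]
tail [545.9 230.9] [538.2 178.2]
edge [array([674.3, 211.7]), array([557.3, 229.5])] -0.15097902286907458
edge [array([666.7, 158.1]), array([549.7, 175.5])] -0.14763587252075241
back [573.8 205. ] [572.2 193.5] [573.  199.2]
tips [595.8 205.4] [593.6 187.3]
sides [589.3 210.1] [585.6 184. ]
[591.2953368  135.83900616 356.57605667] [-1.57095685e+00  3.71471479e-04  3.00356878e+00]
pics/h_s.png x0,y0 210 230 scale 6
pics/h_t.png x0,y0 200 175 scale 6
side fork_notch 0.88 [271.2 246.2] [652.3 117.  196. ]
side groove 0.58 [281.6 309.7] [613.  197.5  70. ]
side clip_back 0.55 [296.3 309.7] [578.4 192.1  72.5]
side fork 0.73 [322.9 266.6] [521.8 154.6 196. ]
top fork_notch 0.5 [256.8 215. ] [639.  137.5 196. ]
top groove 0.79 [238.2 235. ] [612.3 205.5  70. ]
```

View pics/h_s.png

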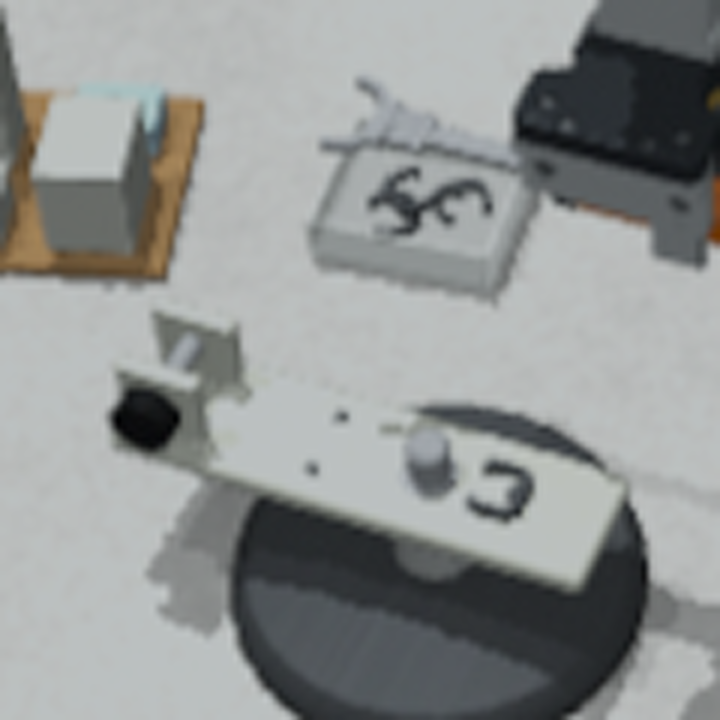

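View pics/h_t.png

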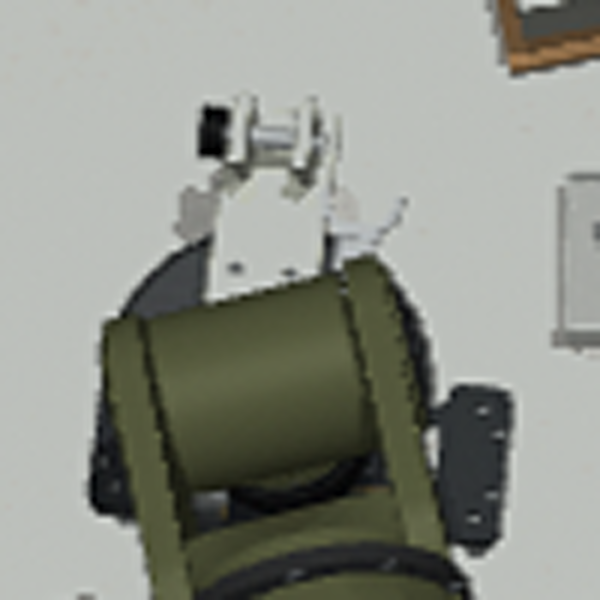

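```bash
cat >> h.py <<'E'
PIN=np.array([615.2,194.0]); YAW=-0.149
U=np.array([np.cos(YAW),np.sin(YAW)]); N=np.array([-U[1],U[0]])
def at(s,lat,z): return np.r_[PIN+s*U+lat*N,z]
def where():
    s=manip.read_state(); p=np.array(s["eef_pos"]); d=p[:2]-PIN
    f=np.array(s["wrist_force"]); print("s %.1f lat %.1f z %.1f yaw %.4f | F along %.1f lat %.1f z %.1f gap %.1f t %.2f"%(d@U,d@N,p[2],R.from_euler('xyz',s["eef_rot"]).as_euler('xyz')[2]-np.pi,f[:2]@U,f[:2]@N,f[2],s["finger_gap"],s["clock"]))
E
python3 - <<'E'
from h import *
import pickle; s,t=pickle.load(open("st.pkl","rb")); 
p,r=tool()
for q in (125,130,144): 
    w=p+r.apply([-q,2.5,0]); print(q,w.round(1),proj(s,w).round(1),proj(t,w).round(1))
where(); delta(at(-200,-0.8,110),YAW)
E
```

```text
125 [643.2 128.9 197. ] [273.6 250.1] [259.8 213.3]
130 [648.2 128.2 197. ] [271.6 249.6] [260.  211.6]
144 [662.  126.2 197. ] [266.  248.1] [260.6 206.8]
s -87.6 lat -61.5 z 199.5 yaw -0.1390 | F along 1.0 lat -0.5 z -2.5 gap 17.6 t 9.77
shift [111.77  89.52 -61.83] rotdeg [-0.    0.57  0.  ]
```

```bash
python3 -m jog '[40,0,-22,0,0.57,0,80,0,-44,0,0.57,0,112,0,-62,0,0.57,0,112,30,-62,0,0.57,0,112,60,-62,0,0.57,0,112,89,-62,0,0.57,0,112,89,-62,0,0.57,0,112,89,-62,0,0.57,0,112,89,-62,0,0.57,0]'
python3 - <<'E'
from h import *
import pickle
where(); delta(at(-200,-0.8,76.7),YAW)
s=manip.camera("side"); crop(s,285,310,50,7,"pics/i_s.png"); c=manip.camera("wrist"); cv2.imwrite("pics/i_w.png",c["img"][:,:,::-1])
t=manip.camera("top"); crop(t,245,235,50,6,"pics/i_t.png")
for n,q in (("side",s),("wrist",c),("top",t)):
    for th in ("fork_notch","groove","clip_back"):
        for u in manip.tip_of(th,q)[:1]: print(n,th,u["score"],np.round(u["xy"],1))
p,r=tool(); w=p+r.apply([-130,2.5,0]); print(proj(s,w),proj(t,w)); g=np.r_[PIN,70]; print(proj(s,g),proj(t,g))
E
```

```text
clock: 10.52
eef_pos: [417.9, 223.3, 112.1]
eef_rot: [-1.572, 0.001, 2.992]
wrist_force: [1.0, -0.1, -0.5]
finger_gap: 17.6
s -199.5 lat -0.3 z 112.1 yaw -0.1492 | F along 1.0 lat 0.0 z -0.5 gap 17.6 t 10.52
shift [ 0.59 35.43  0.55] rotdeg [ 0.05 -0.01 -0.08]
pics/i_s.png x0,y0 235 260 scale 7
pics/i_t.png x0,y0 195 185 scale 6
side fork_notch 0.92 [305.6 303.1]
side groove 0.63 [281.3 311.3]
side clip_back 0.39 [297.4 313.2]
wrist clip_back 0.65 [321.1 307.6]
top fork_notch 0.75 [165.4 238.3]
top groove 0.96 [238.  234.6]
top clip_back 0.73 [165.8 237.7]
[308.33674535 306.4520988 ] [237.59412663 254.59208438]
[281.09575787 308.40156219] [242.01683443 233.89356819]
```

View pics/i_s.png

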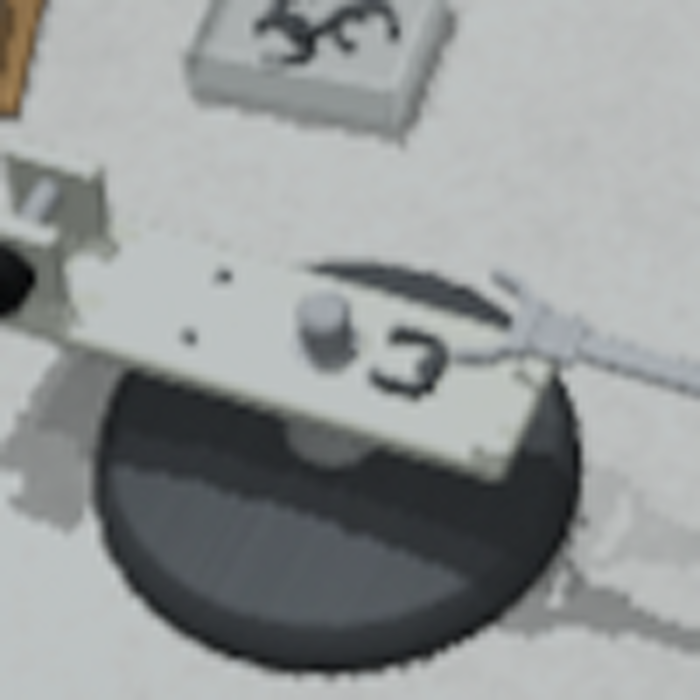

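View pics/i_w.png

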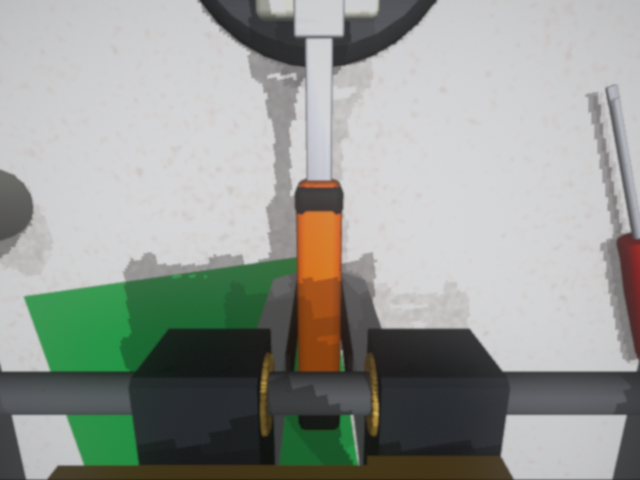

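View pics/i_t.png

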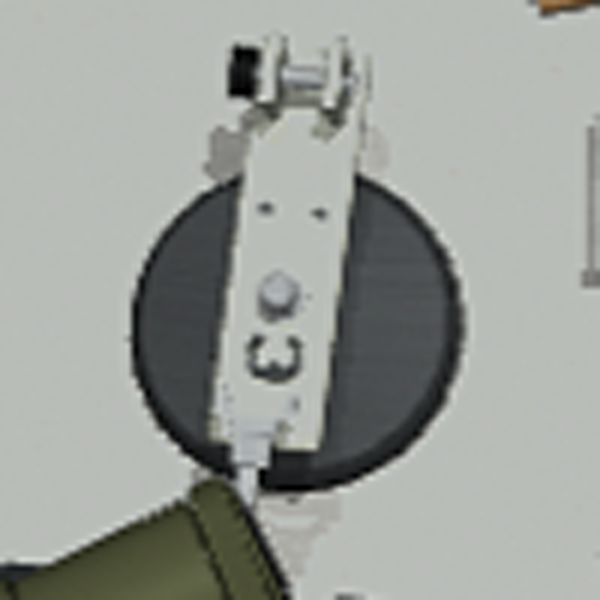

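```bash
python3 -m jog '[0,12,0,0,0,0,0,24,0,0,0,0,0,30,0,0,0,0,0,33,0,0,0,0,0,33,0,0,0,0,0,33,0,0,0,0,0,33,0,0,0,0]'
python3 - <<'E'
from h import *
where(); where(); delta(at(-186,-0.8,76.7),YAW)
s=manip.camera("side"); crop(s,295,310,40,9,"pics/j_s.png"); c=manip.camera("wrist"); cv2.imwrite("pics/j_w.png",c["img"][:240,120:520][:,:,::-1])
p,r=tool(); print([(((proj(s,p+r.apply([-q,2.5,0])))-[255,270])*9).round() for q in (130,144)])
where()
E
```

```text
clock: 11.7
eef_pos: [417.4, 223.2, 78.1]
eef_rot: [-1.571, 0.001, 2.993]
wrist_force: [-0.8, -0.2, -1.0]
finger_gap: 17.8
s -200.0 lat -0.4 z 78.1 yaw -0.1489 | F along -0.7 lat -0.3 z -1.0 gap 17.8 t 11.70
s -200.0 lat -0.4 z 78.1 yaw -0.1489 | F along -0.7 lat -0.3 z -1.0 gap 17.8 t 11.70
shift [-13.99   1.39   0.36] rotdeg [ 0.03  0.01 -0.04]
pics/j_s.png x0,y0 255 270 scale 9
[array([482., 406.]), array([432., 391.])]
s -200.0 lat -0.5 z 78.0 yaw -0.1490 | F along 0.1 lat -0.7 z -1.7 gap 17.8 t 11.80
```

View pics/j_s.png

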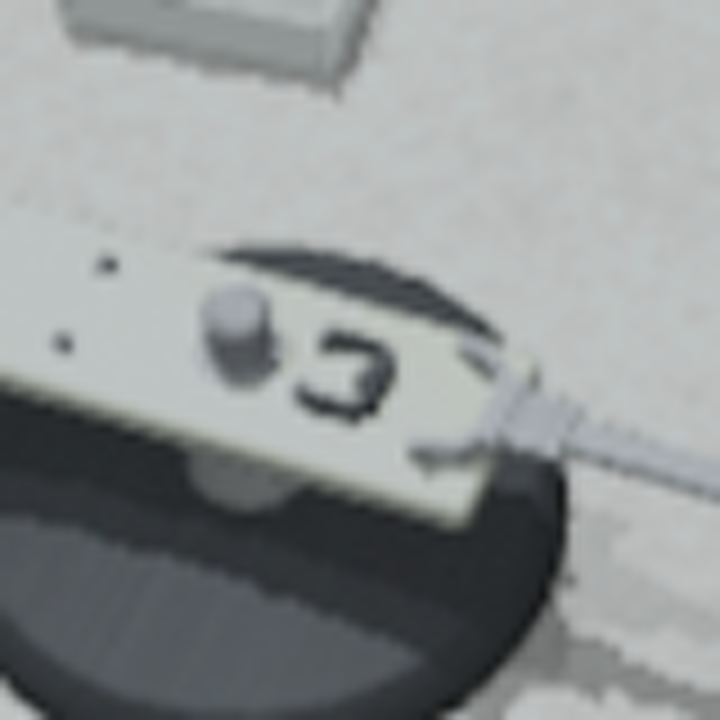

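View pics/j_w.png

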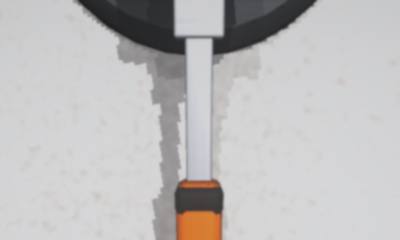

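```bash
python3 -m jog '[-7,0.7,0.3,0,0,0,-14,1.3,0.3,0,0,0,-18,1.3,0.3,0,0,0,-20,1.3,0.3,0,0,0,-20,1.3,0.3,0,0,0,-20,1.3,0.3,0,0,0]'
python3 - <<'E'
from h import *
where()
s=manip.camera("side"); crop(s,290,310,35,10,"pics/k_s.png"); where(); t=manip.camera("top"); crop(t,242,242,30,10,"pics/k_t.png"); where(); manip.camera("top"); where()
E
```

```text
clock: 12.3
eef_pos: [436.8, 219.8, 76.1]
eef_rot: [-1.571, -0.0, 2.992]
wrist_force: [0.7, -0.8, -2.0]
finger_gap: 17.8
s -180.2 lat -1.0 z 76.1 yaw -0.1492 | F along 0.8 lat -0.7 z -2.0 gap 17.8 t 12.30
pics/k_s.png x0,y0 255 275 scale 10
s -180.3 lat -1.0 z 76.2 yaw -0.1490 | F along -1.0 lat -0.3 z -2.0 gap 18.2 t 12.35
pics/k_t.png x0,y0 212 212 scale 10
s -180.4 lat -0.9 z 76.2 yaw -0.1489 | F along 0.2 lat 0.2 z -1.4 gap 17.8 t 12.40
s -180.4 lat -0.9 z 76.3 yaw -0.1489 | F along 0.4 lat -0.1 z -2.4 gap 17.5 t 12.45
```

View pics/k_s.png

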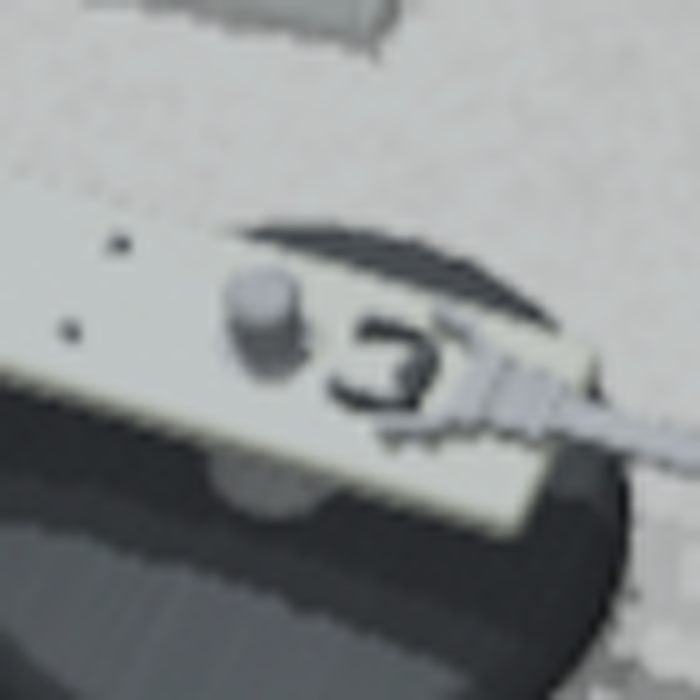

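View pics/k_t.png

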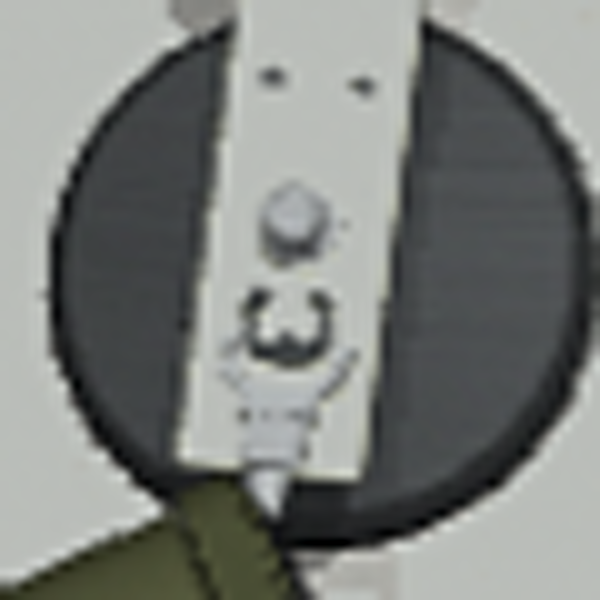

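```bash
python3 -m jog '[-2,0,0,0,0,0,-4,0,0,0,0,0,-6,0,0,0,0,0,-8,0,0,0,0,0,-10,0,0,0,0,0,-12,0,-0.2,0,0,0,-14,0,-0.4,0,0,0,-16,0,-0.6,0,0,0,-18,0,-0.7,0,0,0,-18,0,-0.7,0,0,0]'
python3 - <<'E'
from h import *
where()
s=manip.camera("side"); crop(s,285,310,35,10,"pics/l_s.png"); where(); t=manip.camera("top"); crop(t,242,242,30,10,"pics/l_t.png"); where()
E
```

```text
clock: 13.28
eef_pos: [455.1, 217.8, 76.3]
eef_rot: [-1.571, 0.0, 2.993]
wrist_force: [0.0, -0.0, -1.7]
finger_gap: 17.5
s -161.9 lat -0.2 z 76.3 yaw -0.1491 | F along 0.0 lat -0.0 z -1.7 gap 17.5 t 13.28
pics/l_s.png x0,y0 250 275 scale 10
s -162.1 lat -0.2 z 76.2 yaw -0.1490 | F along -0.6 lat 0.9 z -1.5 gap 17.4 t 13.33
pics/l_t.png x0,y0 212 212 scale 10
s -162.2 lat -0.2 z 76.2 yaw -0.1490 | F along -0.1 lat 0.5 z -1.9 gap 17.8 t 13.38
```

View pics/l_s.png

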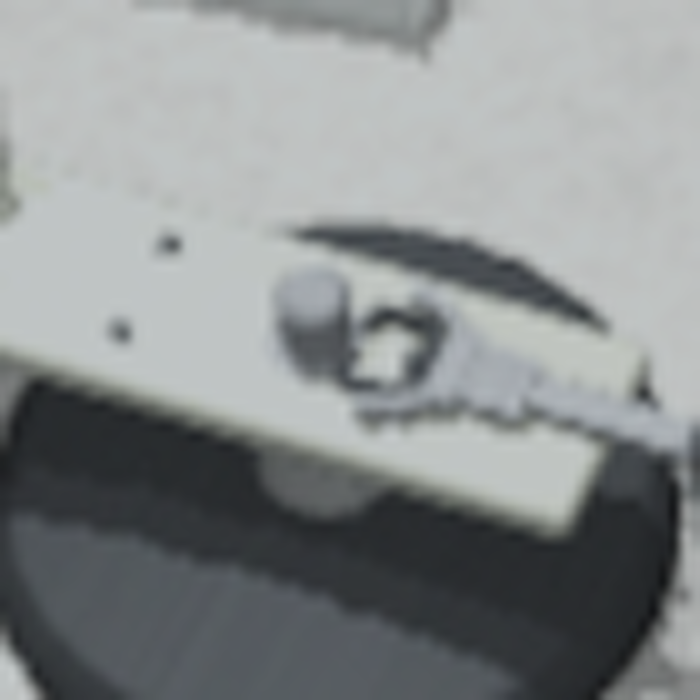

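View pics/l_t.png

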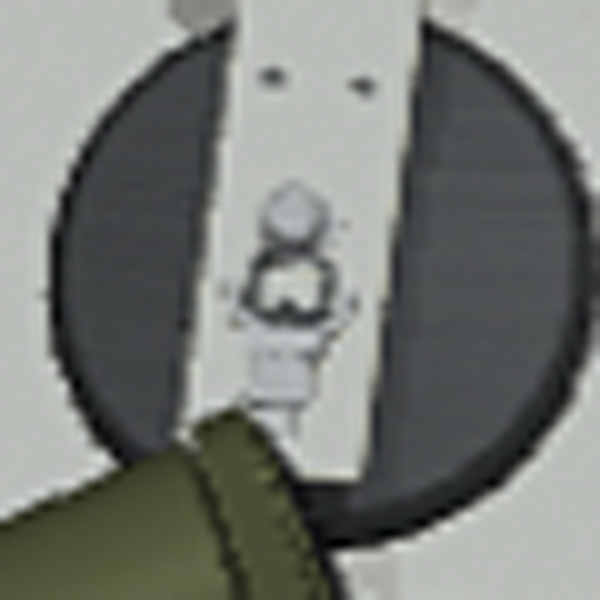

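The clip is seated in the fork notch and lines up with the pin. I'll continue slowly, reading the force after each step.

```bash
python3 -m jog '[-1.5,0,0,0,0,0,-3,0,0,0,0,0,-4,0,0,0,0,0,-5,0,0,0,0,0,-5,0,0,0,0,0,-5,0,0,0,0,0]' ; python3 -c "from h import *; where()"; python3 -m jog '[-0.5,0,0,0,0,0,-1,0,0,0,0,0,-1,0,0,0,0,0,-1,0,0,0,0,0]'; python3 -c "from h import *; where()"
```

```text
clock: 13.88
eef_pos: [459.7, 217.1, 76.2]
eef_rot: [-1.571, -0.0, 2.993]
wrist_force: [0.1, -0.3, -1.3]
finger_gap: 17.9
s -157.2 lat -0.2 z 76.2 yaw -0.1490 | F along 0.1 lat -0.3 z -1.3 gap 17.9 t 13.88
clock: 14.22
eef_pos: [460.7, 217.0, 76.3]
eef_rot: [-1.571, -0.0, 2.993]
wrist_force: [-0.2, 0.4, -2.0]
finger_gap: 17.7
s -156.2 lat -0.2 z 76.3 yaw -0.1489 | F along -0.3 lat 0.4 z -2.0 gap 17.7 t 14.22
```

```bash
python3 -m jog '[-0.5,0,0,0,0,0,-1,0,0,0,0,0,-1,0,0,0,0,0,-1,0,0,0,0,0]'; python3 -c "from h import *; where()"
```

```text
clock: 14.55
eef_pos: [461.7, 216.8, 76.2]
eef_rot: [-1.571, -0.0, 2.993]
wrist_force: [-1.1, 0.3, -0.8]
finger_gap: 18.0
s -155.2 lat -0.2 z 76.2 yaw -0.1489 | F along -1.1 lat 0.1 z -0.8 gap 18.0 t 14.55
```

```bash
python3 -m jog '[-0.5,0,0,0,0,0,-1,0,0,0,0,0,-1,0,0,0,0,0]'; python3 -c "from h import *; where()"; python3 -m jog '[-0.5,0,0,0,0,0,-0.5,0,0,0,0,0]'; python3 -c "from h import *; where()"
```

```text
clock: 14.8
eef_pos: [462.5, 216.7, 76.2]
eef_rot: [-1.571, -0.001, 2.993]
wrist_force: [-1.5, -0.4, -0.5]
finger_gap: 17.5
s -154.4 lat -0.2 z 76.2 yaw -0.1488 | F along -1.5 lat -0.6 z -0.5 gap 17.5 t 14.80
clock: 14.97
eef_pos: [463.0, 216.6, 76.2]
eef_rot: [-1.571, -0.0, 2.993]
wrist_force: [-2.2, 0.0, -1.4]
finger_gap: 17.7
s -153.8 lat -0.2 z 76.2 yaw -0.1489 | F along -2.2 lat -0.3 z -1.4 gap 17.7 t 14.97
```

```bash
python3 -m jog '[-0.5,0,0,0,0,0,-0.5,0,0,0,0,0]'; python3 -c "from h import *; where()"
```

```text
clock: 15.13
eef_pos: [463.4, 216.5, 76.2]
eef_rot: [-1.571, -0.001, 2.993]
wrist_force: [-3.3, 1.1, -1.3]
finger_gap: 17.9
s -153.4 lat -0.2 z 76.2 yaw -0.1489 | F along -3.4 lat 0.6 z -1.3 gap 17.9 t 15.13
```

```bash
python3 -m jog '[-0.5,0,0,0,0,0,-0.5,0,0,0,0,0]'; python3 -c "from h import *; where()"; python3 -m jog '[-0.5,0,0,0,0,0,-0.5,0,0,0,0,0]'; python3 -c "from h import *; where()"
```

```text
clock: 15.3
eef_pos: [464.1, 216.5, 76.2]
eef_rot: [-1.571, -0.0, 2.993]
wrist_force: [-2.9, 1.7, -1.2]
finger_gap: 17.6
s -152.8 lat -0.2 z 76.2 yaw -0.1489 | F along -3.1 lat 1.2 z -1.2 gap 17.6 t 15.30
clock: 15.47
eef_pos: [464.7, 216.4, 76.2]
eef_rot: [-1.571, 0.0, 2.993]
wrist_force: [-4.0, 1.1, -1.8]
finger_gap: 17.4
s -152.2 lat -0.2 z 76.2 yaw -0.1489 | F along -4.1 lat 0.5 z -1.8 gap 17.4 t 15.47
```

```bash
python3 -m jog '[-0.5,0,0,0,0,0,-0.5,0,0,0,0,0]'; python3 -c "from h import *; where()"; python3 -m jog '[-0.5,0,0,0,0,0,-0.5,0,0,0,0,0]'; python3 -c "from h import *; where()"
```

```text
clock: 15.63
eef_pos: [465.4, 216.3, 76.3]
eef_rot: [-1.571, 0.001, 2.993]
wrist_force: [-2.0, -0.1, -2.7]
finger_gap: 17.9
s -151.4 lat -0.2 z 76.3 yaw -0.1490 | F along -2.0 lat -0.4 z -2.7 gap 17.9 t 15.63
clock: 15.8
eef_pos: [466.0, 216.2, 76.4]
eef_rot: [-1.571, 0.001, 2.993]
wrist_force: [-0.4, 0.6, -2.4]
finger_gap: 17.6
s -150.8 lat -0.2 z 76.4 yaw -0.1490 | F along -0.5 lat 0.5 z -2.4 gap 17.6 t 15.80
```

Run:
```python
from h import *
where()
s=manip.camera("side"); crop(s,283,312,30,11,"pics/m_s.png"); where(); t=manip.camera("top"); crop(t,242,242,30,10,"pics/m_t.png"); where()
c=manip.camera("wrist"); cv2.imwrite("pics/m_w.png",c["img"][:,:,::-1]); where()
```

```text
s -150.8 lat -0.2 z 76.4 yaw -0.1490 | F along -0.5 lat 0.5 z -2.4 gap 17.6 t 15.80
pics/m_s.png x0,y0 253 282 scale 11
s -150.8 lat -0.1 z 76.4 yaw -0.1490 | F along -0.5 lat -0.2 z -1.5 gap 17.8 t 15.85
pics/m_t.png x0,y0 212 212 scale 10
s -150.9 lat -0.1 z 76.4 yaw -0.1490 | F along -0.2 lat -0.3 z -2.1 gap 18.0 t 15.90
s -150.9 lat -0.2 z 76.4 yaw -0.1490 | F along 0.2 lat -0.4 z -2.0 gap 17.7 t 15.95
```

View pics/m_s.png

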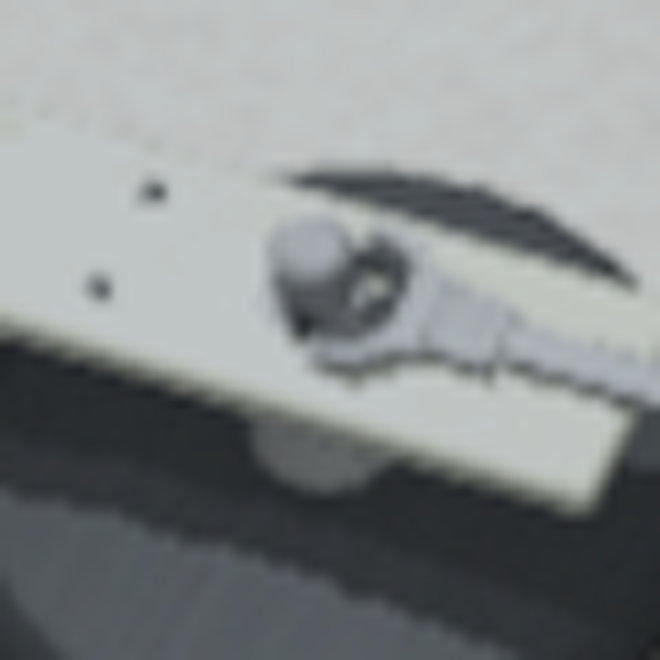

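View pics/m_t.png

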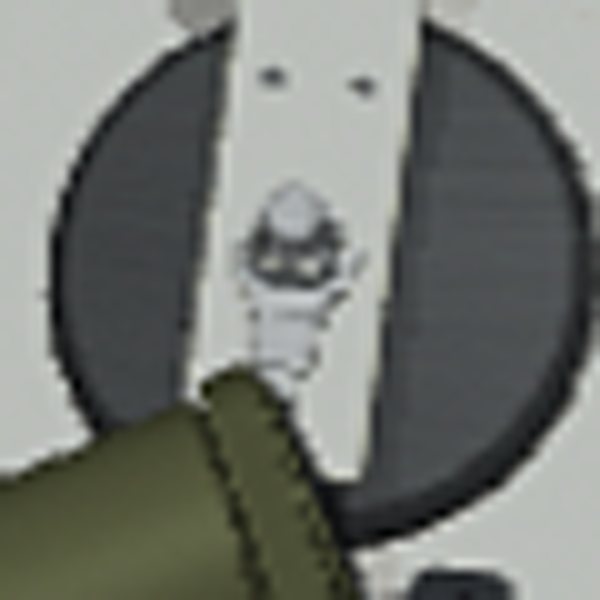

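View pics/m_w.png

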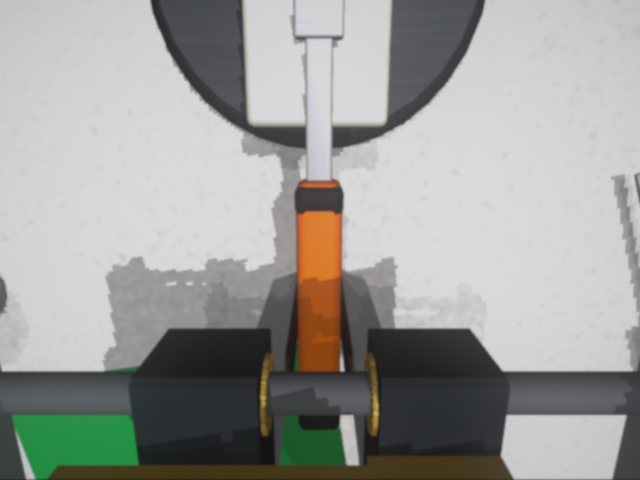

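```bash
for i in 1 2 3; do python3 -m jog '[-0.3,0,0,0,0,0,-0.5,0,0,0,0,0]' >/dev/null; python3 -c "from h import *; where()"; done
```

```text
s -150.7 lat -0.2 z 76.3 yaw -0.1490 | F along -1.9 lat -0.3 z -2.0 gap 17.6 t 16.12
s -150.2 lat -0.2 z 76.2 yaw -0.1489 | F along -0.3 lat 0.6 z -2.5 gap 17.6 t 16.28
s -149.6 lat -0.2 z 76.3 yaw -0.1489 | F along 0.3 lat 0.5 z -1.6 gap 17.7 t 16.45
```

```bash
python3 -m jog '[-0.3,0,0,0,0,0,-0.5,0,0,0,0,0]' >/dev/null; python3 -c "from h import *; where()"
```

```text
s -149.1 lat -0.2 z 76.3 yaw -0.1490 | F along 0.5 lat -0.5 z -1.1 gap 17.4 t 16.62
```

```bash
python3 -m jog '[-0.3,0,0,0,0,0,-0.5,0,0,0,0,0]' >/dev/null; python3 -c "from h import *; where()"
```

```text
s -148.7 lat -0.2 z 76.3 yaw -0.1490 | F along 0.2 lat -0.1 z -2.6 gap 17.4 t 16.78
```

```bash
python3 -m jog '[-0.2,0,0,0,0,0,-0.4,0,0,0,0,0]' >/dev/null; python3 -c "from h import *; where()"
```

```text
s -148.3 lat -0.2 z 76.3 yaw -0.1489 | F along -0.6 lat -0.5 z -0.8 gap 17.3 t 16.95
```

```bash
python3 -m jog '[-0.2,0,0,0,0,0,-0.4,0,0,0,0,0]' >/dev/null; python3 -c "from h import *; where()"
```

```text
s -147.9 lat -0.2 z 76.2 yaw -0.1489 | F along 0.5 lat 0.2 z -1.1 gap 17.8 t 17.12
```

```bash
python3 -m jog '[-0.2,0,0,0,0,0,-0.3,0,0,0,0,0]' >/dev/null; python3 -c "from h import *; where()"
```

```text
s -147.6 lat -0.2 z 76.3 yaw -0.1489 | F along -0.0 lat 0.7 z -1.8 gap 17.7 t 17.28
```

```bash
python3 -m jog '[-0.2,0,0,0,0,0,-0.2,0,0,0,0,0]' >/dev/null; python3 -c "from h import *; where()"
```

```text
s -147.4 lat -0.2 z 76.3 yaw -0.1490 | F along -0.0 lat 0.5 z -2.3 gap 17.6 t 17.45
```

```bash
python3 -m jog '[-0.2,0,0,0,0,0,-0.2,0,0,0,0,0]' >/dev/null; python3 -c "from h import *; where()"
```

```text
s -147.2 lat -0.2 z 76.3 yaw -0.1489 | F along -1.0 lat -0.1 z -1.1 gap 17.6 t 17.62
```

```bash
python3 -m jog '[-0.2,0,0,0,0,0,-0.2,0,0,0,0,0]' >/dev/null; python3 -c "from h import *; where()"
```

```text
s -147.0 lat -0.2 z 76.3 yaw -0.1489 | F along 0.1 lat -0.9 z -2.2 gap 17.7 t 17.78
```

```bash
python3 -m jog '[-0.2,0,0,0,0,0,-0.2,0,0,0,0,0]' >/dev/null; python3 -c "from h import *; where()"
```

```text
s -146.8 lat -0.2 z 76.3 yaw -0.1490 | F along -0.5 lat 0.1 z -2.4 gap 17.5 t 17.95
```

```bash
python3 -m jog '[-0.2,0,0,0,0,0,-0.2,0,0,0,0,0]' >/dev/null; python3 -c "from h import *; where()"
```

```text
s -146.6 lat -0.2 z 76.3 yaw -0.1489 | F along 0.1 lat -0.0 z -1.3 gap 17.7 t 18.12
```

Run:
```python
from h import *
s=manip.camera("side"); crop(s,283,312,30,11,"pics/n_s.png"); t=manip.camera("top"); crop(t,242,238,24,12,"pics/n_t.png"); where()
```

```text
pics/n_s.png x0,y0 253 282 scale 11
pics/n_t.png x0,y0 218 214 scale 12
s -146.6 lat -0.2 z 76.3 yaw -0.1489 | F along 0.4 lat 0.6 z -2.0 gap 17.5 t 18.22
```

View pics/n_s.png

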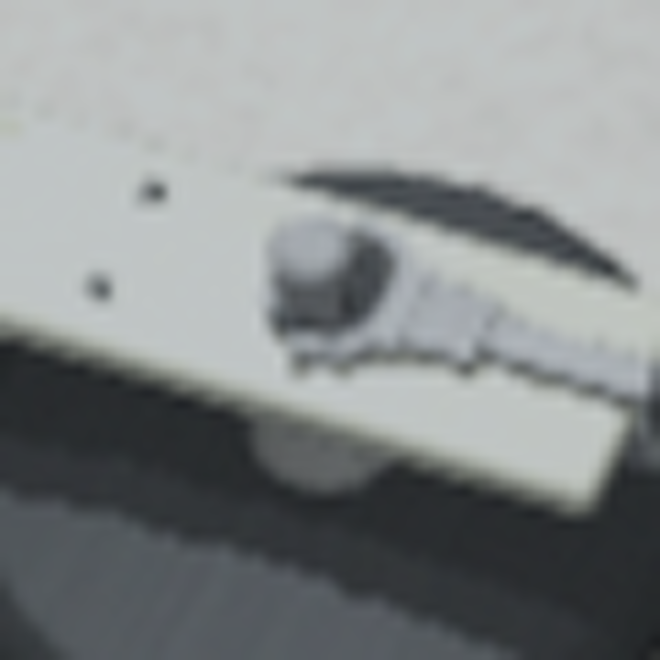

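View pics/n_t.png

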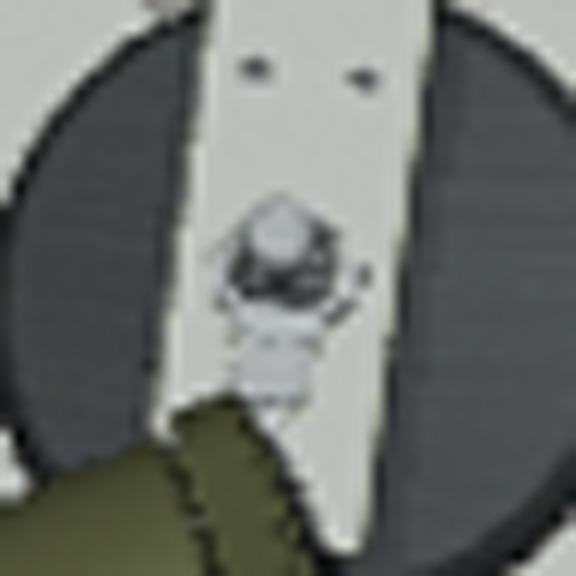

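```bash
python3 -m jog '[-0.2,0,0,0,0,0,-0.2,0,0,0,0,0]' >/dev/null; python3 -c "from h import *; where()"
```

```text
s -146.4 lat -0.2 z 76.3 yaw -0.1489 | F along 0.4 lat -0.2 z -1.6 gap 17.7 t 18.38
```

```bash
python3 -m jog '[-0.2,0,0,0,0,0,-0.2,0,0,0,0,0]' >/dev/null; python3 -c "from h import *; where()"
```

```text
s -146.2 lat -0.2 z 76.3 yaw -0.1489 | F along -0.2 lat 0.2 z -1.7 gap 17.5 t 18.55
```

```bash
python3 -m jog '[-0.2,0,0,0,0,0,-0.2,0,0,0,0,0]' >/dev/null; python3 -c "from h import *; where()"
```

```text
s -146.1 lat -0.2 z 76.2 yaw -0.1489 | F along -1.3 lat 0.7 z -1.2 gap 17.4 t 18.72
```

```bash
python3 -m jog '[-0.2,0,0,0,0,0,-0.2,0,0,0,0,0]' >/dev/null; python3 -c "from h import *; where()"
```

```text
s -146.1 lat -0.2 z 76.2 yaw -0.1489 | F along -2.1 lat -0.4 z 0.1 gap 17.6 t 18.88
```

```bash
python3 -m jog '[-0.2,0,0,0,0,0,-0.2,0,0,0,0,0]' >/dev/null; python3 -c "from h import *; where()"
```

```text
s -145.9 lat -0.2 z 76.1 yaw -0.1489 | F along -5.3 lat -0.2 z -1.9 gap 17.7 t 19.05
```

```bash
python3 -m jog '[-0.2,0,0,0,0,0,-0.2,0,0,0,0,0]' >/dev/null; python3 -c "from h import *; where()"
```

```text
s -145.9 lat -0.3 z 76.1 yaw -0.1488 | F along -7.1 lat -0.4 z -1.0 gap 17.6 t 19.22
```

```bash
python3 -m jog '[-0.2,0,0,0,0,0,-0.2,0,0,0,0,0]' >/dev/null; python3 -c "from h import *; where()"
```

```text
s -145.8 lat -0.3 z 76.0 yaw -0.1488 | F along -6.1 lat 1.5 z 0.4 gap 17.6 t 19.38
```

```bash
python3 -m jog '[-0.2,0,0,0,0,0,-0.2,0,0,0,0,0]' >/dev/null
python3 - <<'E'
from h import *
where()
for i in range(4): manip.camera("side"); where()
E
```

```text
s -145.8 lat -0.3 z 76.0 yaw -0.1488 | F along -8.4 lat -0.6 z 0.9 gap 17.6 t 19.55
s -145.8 lat -0.3 z 76.0 yaw -0.1488 | F along -7.9 lat -0.0 z -0.4 gap 17.5 t 19.60
s -145.8 lat -0.3 z 76.0 yaw -0.1488 | F along -8.1 lat 0.6 z 0.3 gap 17.6 t 19.65
s -145.8 lat -0.3 z 76.0 yaw -0.1488 | F along -8.1 lat 0.2 z -0.0 gap 17.8 t 19.70
s -145.8 lat -0.3 z 76.0 yaw -0.1488 | F along -8.0 lat 0.0 z -0.5 gap 17.4 t 19.75
```

```bash
python3 -m jog '[-0.2,-0.3,0,0,0,0,-0.2,-0.3,0,0,0,0]' >/dev/null
python3 - <<'E'
from h import *
where()
for i in range(4): manip.camera("side"); where()
E
```

```text
s -145.7 lat -0.3 z 76.2 yaw -0.1488 | F along -9.4 lat 1.0 z 0.5 gap 17.7 t 19.92
s -145.7 lat -0.3 z 76.2 yaw -0.1488 | F along -8.9 lat -0.1 z -0.3 gap 17.2 t 19.97
s -145.7 lat -0.3 z 76.2 yaw -0.1488 | F along -8.9 lat 0.2 z -0.6 gap 17.7 t 20.02
s -145.7 lat -0.3 z 76.2 yaw -0.1487 | F along -9.1 lat -0.0 z -1.1 gap 17.7 t 20.07
s -145.7 lat -0.3 z 76.2 yaw -0.1488 | F along -8.9 lat -0.4 z -0.7 gap 17.9 t 20.12
```

```bash
python3 -m jog '[-0.2,0,0,0,0,0,-0.3,0,0,0,0,0,-0.3,0,0,0,0,0]' >/dev/null
python3 - <<'E'
from h import *
where()
for i in range(4): manip.camera("side"); where()
E
```

```text
s -145.7 lat -0.3 z 76.1 yaw -0.1487 | F along -10.1 lat -0.2 z -0.3 gap 17.6 t 20.37
s -145.7 lat -0.3 z 76.1 yaw -0.1487 | F along -10.6 lat -0.1 z -0.2 gap 17.6 t 20.42
s -145.7 lat -0.3 z 76.1 yaw -0.1487 | F along -10.4 lat -0.1 z -0.3 gap 17.7 t 20.47
s -145.7 lat -0.3 z 76.1 yaw -0.1487 | F along -11.2 lat 0.6 z -0.3 gap 17.4 t 20.52
s -145.7 lat -0.3 z 76.1 yaw -0.1488 | F along -9.6 lat -0.3 z -0.8 gap 17.4 t 20.57
```

```bash
python3 -m jog '[-0.1,0,0,0,0,0,-0.1,0,0,0,0,0,-0.1,0,0,0,0,0,-0.1,0,0,0,0,0,-0.1,0,0,0,0,0]' >/dev/null
python3 - <<'E'
from h import *
where()
for i in range(4): manip.camera("side"); where()
E
python3 -m jog '[0,0,0,0,0,0,0,0,0,0,0,0,0,0,0,0,0,0,0,0,0,0,0,0,0,0,0,0,0,0,0,0,0,0,0,0,0,0,0,0,0,0,0,0,0,0,0,0]' >/dev/null;  python3 -c "from h import *; where()"
```

```text
s -145.6 lat -0.3 z 76.1 yaw -0.1488 | F along -11.3 lat 0.8 z 0.3 gap 18.0 t 20.98
s -145.6 lat -0.3 z 76.1 yaw -0.1488 | F along -11.1 lat 0.5 z -0.2 gap 17.8 t 21.03
s -145.6 lat -0.3 z 76.1 yaw -0.1487 | F along -11.7 lat -0.3 z 0.4 gap 17.9 t 21.08
s -145.6 lat -0.3 z 76.1 yaw -0.1487 | F along -10.9 lat -0.1 z 0.2 gap 17.8 t 21.13
s -145.7 lat -0.3 z 76.1 yaw -0.1487 | F along -10.9 lat 0.0 z 0.2 gap 17.7 t 21.18
s -145.6 lat -0.3 z 76.1 yaw -0.1487 | F along -10.2 lat 0.2 z 0.3 gap 17.7 t 21.85
```

```bash
python3 -m jog '[0.5,0,0,0,0,0,1,0,0,0,0,0,2,0,0,0,0,0,3,0,0,0,0,0,4,0,0,0,0,0,6,0,0,0,0,0,6,0,0,0,0,0]' >/dev/null
python3 - <<'E'
from h import *
where()
s=manip.camera("side"); crop(s,285,312,32,11,"pics/o_s.png"); t=manip.camera("top"); crop(t,242,238,26,12,"pics/o_t.png"); where()
E
```

```text
s -150.6 lat -0.2 z 76.6 yaw -0.1489 | F along 0.2 lat 0.1 z -1.3 gap 17.7 t 22.43
pics/o_s.png x0,y0 253 280 scale 11
pics/o_t.png x0,y0 216 212 scale 12
s -150.4 lat -0.2 z 76.6 yaw -0.1489 | F along -0.3 lat -0.7 z -1.7 gap 17.6 t 22.53
```

View pics/o_s.png

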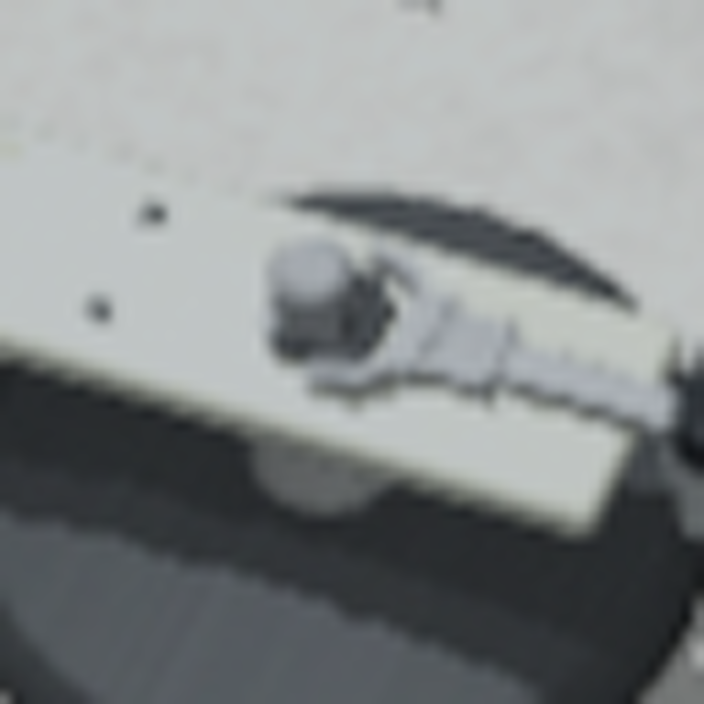

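View pics/o_t.png

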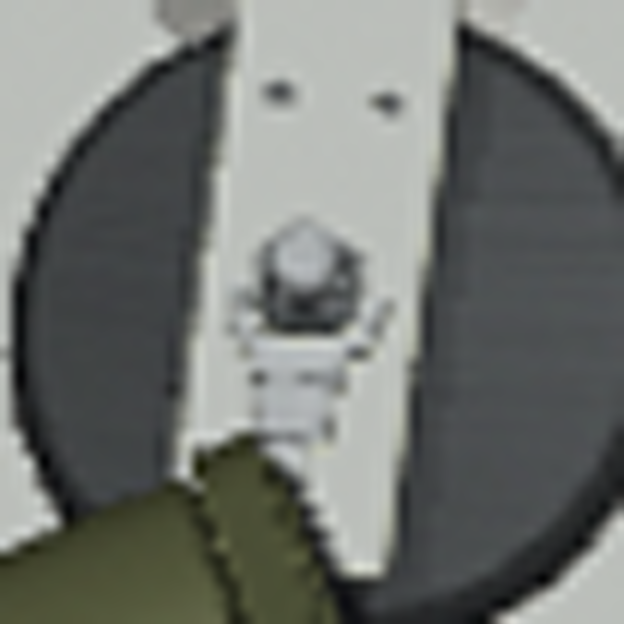

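Clip stayed on the pin while the fork came away from it. Retreating and lifting.

```bash
python3 -m jog '[10,0,0,0,0,0,25,0,0,0,0,0,40,0,0,0,0,0,52,-5,0,0,0,0,52,-40,0,0,0,0,52,-80,0,0,0,0,52,-123,0,0,0,0,52,-123,0,0,0,0,52,-123,0,0,0,0,52,-123,0,0,0,0]' ; python3 -c "from h import *; where(); delta([520,145,200],-0.139)"
```

```text
clock: 23.37
eef_pos: [414.3, 223.7, 198.6]
eef_rot: [-1.57, -0.001, 2.993]
wrist_force: [-0.0, -0.4, -3.0]
finger_gap: 17.7
s -203.1 lat -0.4 z 198.6 yaw -0.1488 | F along 0.0 lat -0.4 z -3.0 gap 17.7 t 23.37
shift [-116.24   -1.5    62.16] rotdeg [-0.03 -0.56  0.05]
```

```bash
python3 -m jog '[-116,-1.5,62,0,0,0,-116,-1.5,62,0,0,0,-116,-1.5,62,0,0,0,-116,-1.5,62,0,0,0,-116,-1.5,62,0,0,0,-116,-1.5,62,0,0,0]'
python3 - <<'E'
from h import *
c=manip.camera("wrist"); crop(c,230,120,110,3.5,"pics/p_w.png"); 
print(proj(c,np.r_[PIN,70]),proj(c,np.r_[PIN,89.5]),proj(c,np.r_[PIN-16*U,75]))
for q in manip.tip_of("clip_back",c)[:2]: d=atz(c,q["xy"],72.5)[:2]-PIN; print(q["score"],q["xy"],d@U,d@N)
delta([643.3,-213.9,200],-0.0081)
E
```

```text
clock: 23.87
eef_pos: [519.5, 145.3, 199.1]
eef_rot: [-1.57, -0.003, 2.992]
wrist_force: [-0.7, -0.7, -1.5]
finger_gap: 18.0
pics/p_w.png x0,y0 120 10 scale 3.5
[226.28181999 110.58669672] [219.45991502 109.02016583] [226.0672496 134.9470427]
0.58 [226.0, 132.3] -14.267701880558377 0.49607722749140243
shift [-1.7566e+02  7.0000e-02  3.3783e+02] rotdeg [-0.02 -8.01  0.09]
```

View pics/p_w.png

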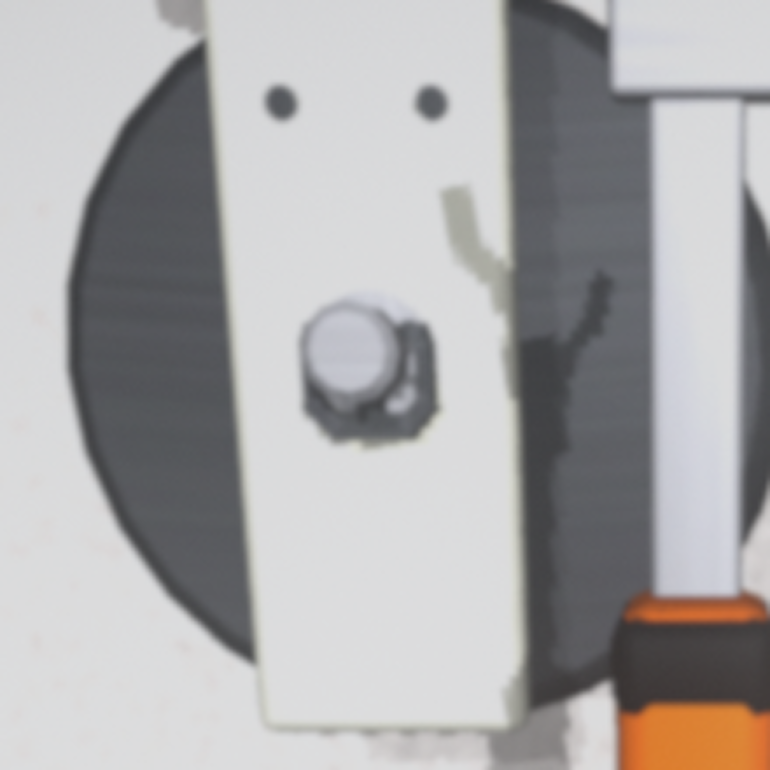

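```bash
python3 -m jog '[-176,0,338,0,-8,0,-176,0,338,0,-8,0,-176,0,338,0,-8,0,-176,0,338,0,-8,0,-176,0,338,0,-8,0,-176,0,338,0,-8,0,-176,0,338,0,-8,0,-176,0,338,0,-8,0,-176,0,338,0,-8,0,-176,0,338,0,-8,0]' ; python3 -m jog '[0,0,0,0,0,0,0,0,0,0,0,0,0,0,0,0,0,0]'
python3 - <<'E'
from h import *
delta([643.3,-213.9,100],-0.0081)
E
```

```text
clock: 24.8
eef_pos: [644.6, -219.0, 200.2]
eef_rot: [-1.57, -0.001, 3.13]
wrist_force: [-0.1, -0.8, -1.4]
finger_gap: 17.8
clock: 25.05
eef_pos: [644.3, -213.0, 201.1]
eef_rot: [-1.571, -0.0, 3.134]
wrist_force: [-0.1, 0.1, -2.0]
finger_gap: 17.7
shift [  0.97 101.12   0.91] rotdeg [0.02 0.03 0.02]
```

```bash
python3 -m jog '[1,30,0.9,0,0,0,1,60,0.9,0,0,0,1,85,0.9,0,0,0,1,101,0.9,0,0,0,1,101,0.9,0,0,0,1,101,0.9,0,0,0,1,101,0.9,0,0,0]'
python3 - <<'E'
from h import *
c=manip.camera("wrist"); cv2.imwrite("pics/q_w.png",c["img"][:,:,::-1]); crop(manip.camera("side"),300,205,45,8,"pics/q_s.png")
delta([643.3,-213.9,51.5],-0.0081)
E
```

```text
clock: 25.63
eef_pos: [644.1, -215.3, 102.1]
eef_rot: [-1.57, 0.002, 3.133]
wrist_force: [-0.4, -0.8, -1.9]
finger_gap: 17.9
pics/q_s.png x0,y0 255 160 scale 8
shift [ 0.94 50.58 -1.87] rotdeg [-0.06 -0.04 -0.15]
```

View pics/q_w.png

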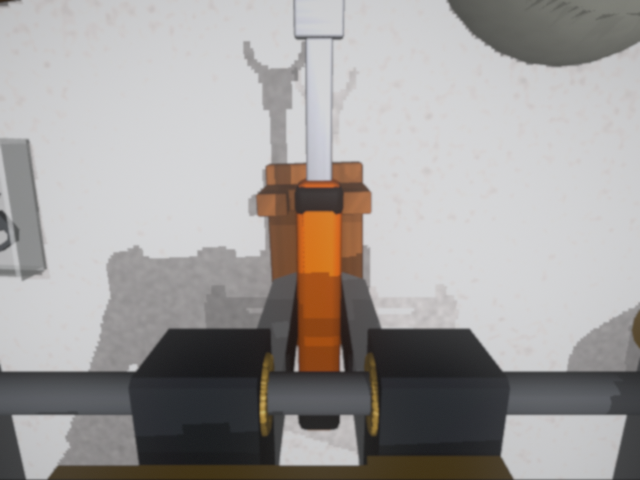

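View pics/q_s.png

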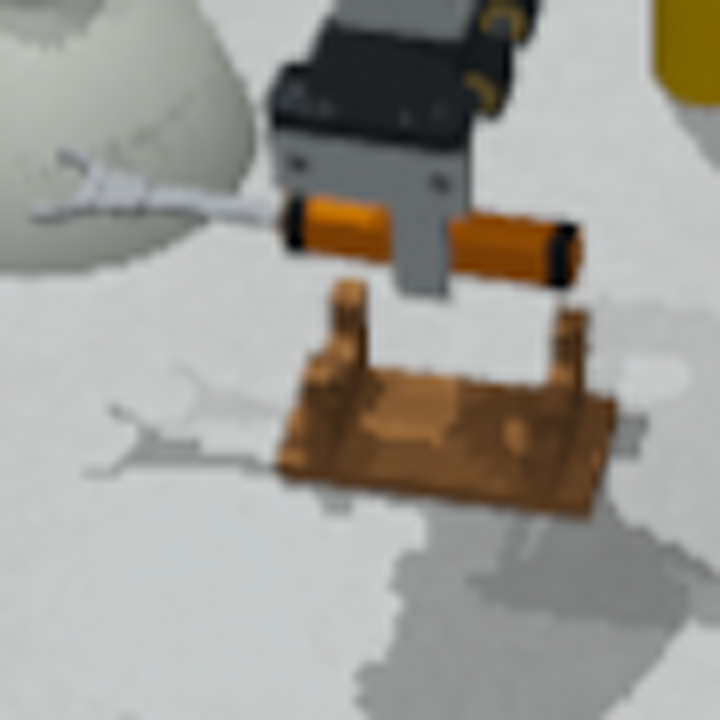

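```bash
python3 -m jog '[0,20,0,0,0,0,0,30,0,0,0,0,0,30,0,0,0,0,0,30,0,0,0,0]'
python3 - <<'E'
from h import *
c=manip.camera("wrist"); cv2.imwrite("pics/r_w.png",c["img"][:,:,::-1])
delta([643.3,-213.9,51.5],-0.0081)
E
```

```text
clock: 26.07
eef_pos: [643.3, -215.9, 70.1]
eef_rot: [-1.571, -0.001, 3.132]
wrist_force: [-0.0, -0.1, -1.9]
finger_gap: 17.3
shift [ 0.38 19.32 -2.11] rotdeg [-0.01 -0.07 -0.03]
```

View pics/r_w.png

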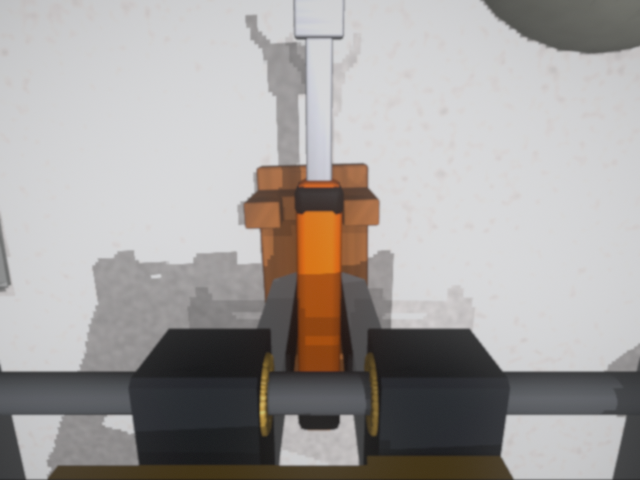

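```bash
python3 -m jog '[0.2,0,-2.1,0,0,0,0.2,0,-2.1,0,0,0,0.2,6,-2.1,0,0,0,0.2,12,-2.1,0,0,0,0.2,16,-2.1,0,0,0,0.2,18,-2.1,0,0,0,0.2,18,-2.1,0,0,0,0.2,18,-2.1,0,0,0]'
python3 - <<'E'
from h import *
c=manip.camera("wrist"); cv2.imwrite("pics/s_w.png",c["img"][:,:,::-1])
delta([643.3,-213.9,51.5],-0.0081); where()
E
```

```text
clock: 26.78
eef_pos: [643.2, -213.9, 51.8]
eef_rot: [-1.571, -0.0, 3.132]
wrist_force: [-0.1, -0.1, -3.0]
finger_gap: 17.9
shift [-0.1   0.35  0.05] rotdeg [ 0.   -0.07  0.01]
s 88.2 lat -399.2 z 51.8 yaw -0.0093 | F along 0.1 lat -0.5 z -2.0 gap 17.5 t 26.83
```

View pics/s_w.png

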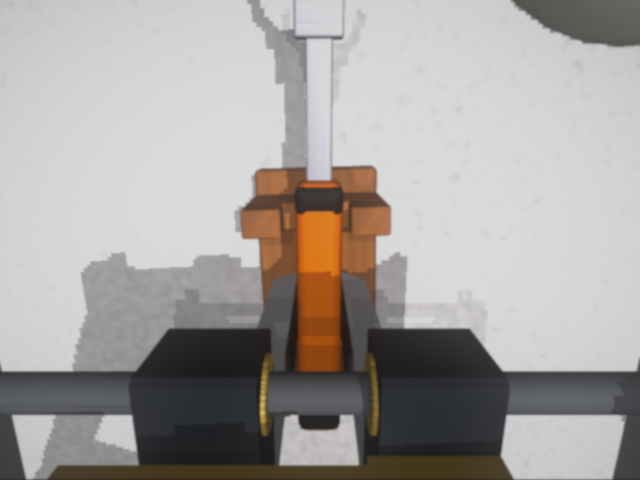

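Same picture as at the grasp. I lower the last fraction, then let go.

```bash
python3 -m jog '[0,0.3,0,0,0,0,0,0.4,0,0,0,0,0,0.4,0,0,0,0]'; python3 -m jog '[0,0,0,0,0,0,0,0,0,0,0,0,0,0,0,0,0,0,0,0,0,0,0,0,0,0,0,0,0,0,0,0,0,0,0,0,0,0,0,0,0,0]' 50; python3 -c "from h import *; where()"
```

```text
clock: 27.08
eef_pos: [643.2, -213.9, 51.6]
eef_rot: [-1.571, -0.0, 3.132]
wrist_force: [0.6, -0.2, -1.3]
finger_gap: 17.6
clock: 27.67
eef_pos: [643.2, -213.8, 51.7]
eef_rot: [-1.571, 0.0, 3.132]
wrist_force: [0.2, 0.2, -0.3]
finger_gap: 49.8
s 88.2 lat -399.2 z 51.7 yaw -0.0093 | F along 0.2 lat 0.2 z -0.3 gap 49.8 t 27.67
```

```bash
python3 -m jog '[0,-20,0,0,0,0,0,-50,0,0,0,0,0,-90,0,0,0,0,0,-130,0,0,0,0,40,-170,0,0,0,0,80,-200,0,0,0,0,80,-200,0,0,0,0,80,-200,0,0,0,0,80,-200,0,0,0,0]'
python3 - <<'E'
from h import *
c=manip.camera("wrist"); crop(c,325,150,130,3,"pics/t_w.png"); s=manip.camera("side"); crop(s,300,205,45,8,"pics/t_s.png"); crop(s,283,312,32,11,"pics/t_l.png"); t=manip.camera("top"); cv2.imwrite("pics/t_t.png",t["img"][:,:,::-1])
E
```

```text
clock: 28.42
eef_pos: [563.1, -213.3, 252.8]
eef_rot: [-1.57, 0.002, 3.132]
wrist_force: [0.4, -0.1, -0.2]
finger_gap: 50.2
pics/t_w.png x0,y0 195 20 scale 3
pics/t_s.png x0,y0 255 160 scale 8
pics/t_l.png x0,y0 251 280 scale 11
```

View pics/t_w.png

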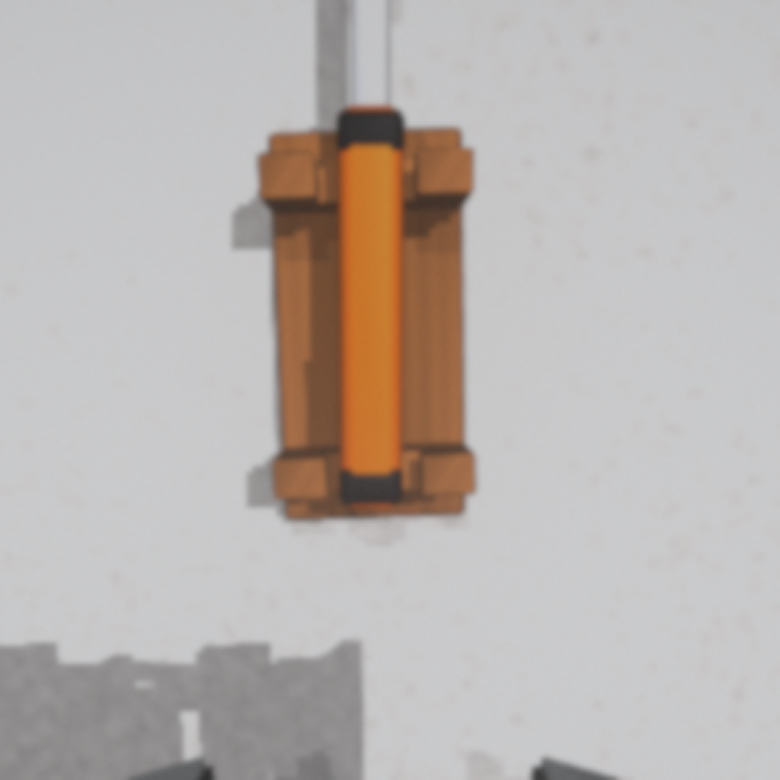

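View pics/t_s.png

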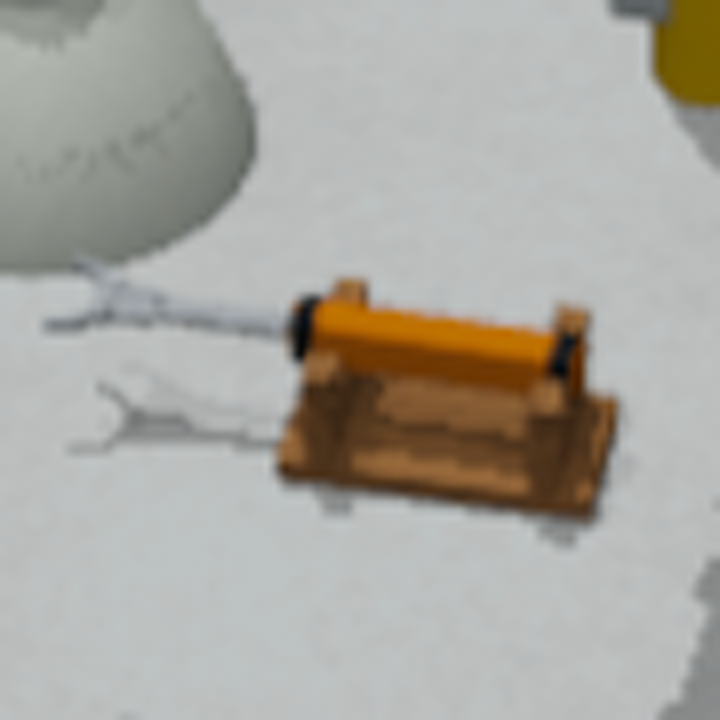

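View pics/t_l.png

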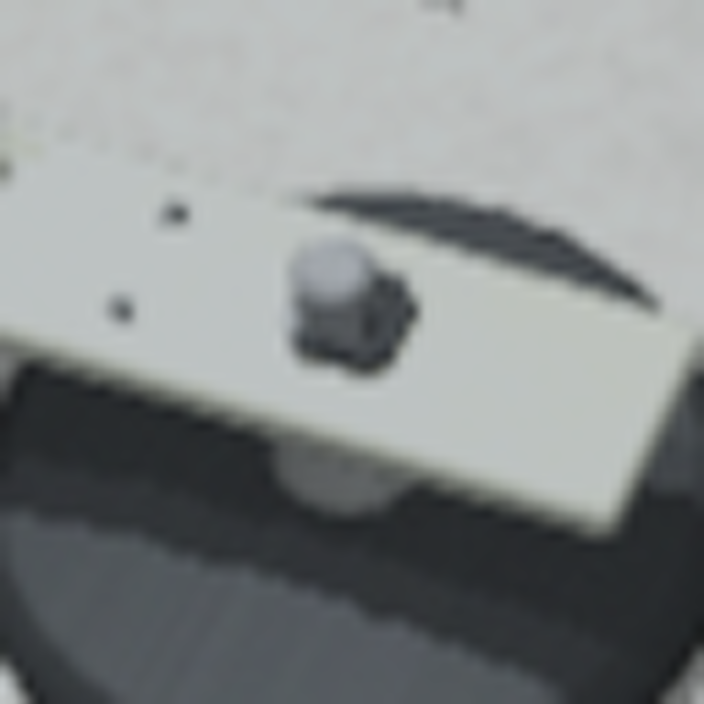

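View pics/t_t.png

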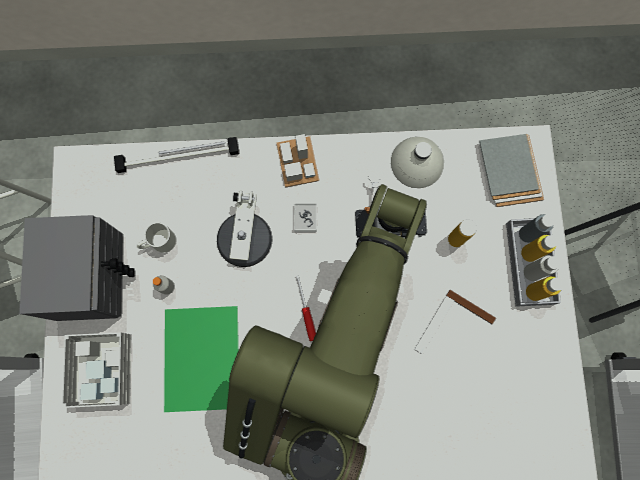

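Fork lies in both notches, the clip is around the pin, the bystanders are where they were, and the arm is clear.

```bash
python3 -c "
from cell import manip
print(manip.sign_off())"
```

```text
the job is handed in; nothing more can be done
None
```

The clip is snapped into the pin's groove and bedded, the fork tool is back in both cradle notches and released, and I handed the job in at about 28.5 s of the 72 s limit.

**Push:** The push rose to about 4 N in my readings, dropped to zero as the clip snapped in, then rose steeply at the stop. The task says 5 to 10 N before the snap. I only sampled the force at the end of each small step, so I probably missed the peak.

**Press:** I held the clip against its stop at about 11 N for a little over a second. Readings ran from 10.2 to 11.7 N, and none passed 12 N.

**Lamp contact:** While pressing, the vertical force shifted by up to 2 N. I took this as friction on the clip, because the measured height kept the fork about 1 mm above the arm. I could not rule out a light touch by other means.

**Last checks:**
- **Clip:** Seen from the wrist camera after the push, its back was within about 1 mm of the computed home position. The trained network put it within 2 mm. The last side view still showed it around the pin.
- **Fork:** Both views showed it lying level in the two notches, and the wrist force was near zero after release.
- **Everything else:** The bystanders I could see in the last top view had not moved.

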